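# Crate the powder pots and send the case carrier along the rail

### The job

Load every square powder pot that is out on the bench into the crate, upright and one per cell, standing up the one that has fallen over and leaving any pot already in the crate. Only when they are all in, hook the case carrier onto the rail near the rail's left end and slide it along, without lifting it off again, until its hook sits wholly on the white band, and leave it hanging there at rest. Leave everything else on the bench where it is.

Things in the scene. Friction and masses are not known exactly. Their poses are not given: they have to be found in the camera images.
- pot_a: square white powder pot, 32 x 32 mm body 48 mm high with a round grey cap (26 mm wide, 12 mm high) on top, 60 mm in all, 70 g; origin at the centre of its underside, z towards the cap, x and y square to its sides. Stands on the table in front or to the right; may be absent.
- pot_b: square white powder pot, 32 x 32 mm body 48 mm high with a round grey cap (26 mm wide, 12 mm high) on top, 60 mm in all, 70 g; origin at the centre of its underside, z towards the cap, x and y square to its sides. Stands on the table in front or to the right; may be absent.
- pot_c: square white powder pot, 32 x 32 mm body 48 mm high with a round grey cap (26 mm wide, 12 mm high) on top, 60 mm in all, 70 g; origin at the centre of its underside, z towards the cap, x and y square to its sides. Stands on the table in front or to the right; may be absent.
- pot_d: square white powder pot, 32 x 32 mm body 48 mm high with a round grey cap (26 mm wide, 12 mm high) on top, 60 mm in all, 70 g; origin at the centre of its underside, z towards the cap, x and y square to its sides. Stands on the table in front or to the right; may be absent.
- pot_e: square white powder pot, 32 x 32 mm body 48 mm high with a round grey cap (26 mm wide, 12 mm high) on top, 60 mm in all, 70 g; origin at the centre of its underside, z towards the cap, x and y square to its sides. This one lies on its side on the table at the start (origin 16 mm up).
- kept_1: square white powder pot, 32 x 32 mm body 48 mm high with a round grey cap (26 mm wide, 12 mm high) on top, 60 mm in all, 70 g; origin at the centre of its underside, z towards the cap, x and y square to its sides. Already standing in a cell of the crate, where it stays; only one of the two kept pots is present.
- kept_2: square white powder pot, 32 x 32 mm body 48 mm high with a round grey cap (26 mm wide, 12 mm high) on top, 60 mm in all, 70 g; origin at the centre of its underside, z towards the cap, x and y square to its sides. Already standing in a cell of the crate, where it stays; only one of the two kept pots is present.
- crate: grey open crate fixed to the table, 101 mm (its x) by 203 mm (its y), walls and dividers 5 mm thick and 28 mm high, floor 5 mm thick; origin at the centre of its underside. Six cells, 2 along x by 3 along y, centred at x = -24 or +24 mm and y = -66, 0 or +66 mm in its frame, each about 43 by 61 mm inside
- carrier: loose case carrier, 350 g, standing at the left: aluminium pan 90 (x) by 80 (y) by 20 mm with a plaster cast, an upright strap at x = -23 mm (the robot's side) bent over at the top into a hook (see point carrier_hook), and on top a black grip tab, 28 (x) by 16 mm (y), 183 to 229 mm above the underside, to be pinched across y from above. Origin: centre of the pan's underside, z up
- carrier_hook (a point): point in the carrier's hook on its z axis, 172.7 mm above the pan's underside, that lies on the rail's centre line when seated. The hook is 20 mm wide along y, an inverted V open below, apex 180 mm above the underside; it spans 42 mm clear in x between strap and lip, and the lip at x = +25 mm ends 139 mm above the underside
- rail: steel bar 12 mm thick along y, its centre line 220 mm above the table (z = 0.22 in this frame), fixed on posts at y = -0.2 and +0.2 m; origin on the table below the bar's middle. Its left end is the +y end; room to hook on there from y = 0.08 to 0.14 m. A carrier hung on it has its pan's underside 47 mm above the table
- mark: white band round the rail, 44 mm long, on its middle or right part; look only, not felt; origin at its centre on the bar's centre line, y along the bar
- cast: bystander: plaster dental cast, 50 x 60 x 28 mm, between the pots and the rail, not to be disturbed; origin at its underside
- spatula: bystander: spatula 190 mm long lying at the left beyond the carrier, not to be disturbed; origin at its underside
- bowl: bystander: black rubber mixing bowl, 100 mm wide, 50 mm high, behind the rail, not to be disturbed; origin at its underside
- can: bystander: can, 56 mm wide, 75 mm high, near the robot, not to be disturbed; origin at its underside
- bottle: bystander: bottle 60 mm wide, 150 mm high, at the far left, not to be disturbed; origin at its underside
- knife: bystander: screwdriver-shaped wax knife 170 mm long lying behind the rail, not to be disturbed; origin at its underside
Mind the look-alikes: they are no part of the job. Of the things shaped like the carrier, the aluminium one is meant.

How it is judged (in metres and radians):
On the way, in this order (a step that is already met when the one before it is completed fails the run):
1. all pots stand upright in cells of the crate (x of pot_a in the frame of crate between -0.048 and 0.048 m and y of pot_a in the frame of crate between -0.099 and 0.099 m and z of pot_a in the frame of crate between -0.002 and 0.01 m and angle between each of pot_a, pot_b, pot_c, pot_d, pot_e, kept_1, kept_2's own z axis and vertical below 0.15 rad and x of pot_b in the frame of crate between -0.048 and 0.048 m and y of pot_b in the frame of crate between -0.099 and 0.099 m and z of pot_b in the frame of crate between -0.002 and 0.01 m and x of pot_c in the frame of crate between -0.048 and 0.048 m and y of pot_c in the frame of crate between -0.099 and 0.099 m and z of pot_c in the frame of crate between -0.002 and 0.01 m and x of pot_d in the frame of crate between -0.048 and 0.048 m and y of pot_d in the frame of crate between -0.099 and 0.099 m and z of pot_d in the frame of crate between -0.002 and 0.01 m and x of pot_e in the frame of crate between -0.048 and 0.048 m and y of pot_e in the frame of crate between -0.099 and 0.099 m and z of pot_e in the frame of crate between -0.002 and 0.01 m and x of kept_1 in the frame of crate between -0.048 and 0.048 m and y of kept_1 in the frame of crate between -0.099 and 0.099 m and z of kept_1 in the frame of crate between -0.002 and 0.01 m and x of kept_2 in the frame of crate between -0.048 and 0.048 m and y of kept_2 in the frame of crate between -0.099 and 0.099 m and z of kept_2 in the frame of crate between -0.002 and 0.01 m), for 0.3 s.
2. the carrier hangs on the left part of the rail (more than 70 mm left of the rail's middle) (x of carrier_hook in the frame of rail between -0.01 and 0.01 m and z of carrier_hook in the frame of rail between 0.213 and 0.227 m and angle between carrier's own z axis and vertical below 0.2 rad and y of carrier_hook in the frame of rail above 0.07 m), for 0.2 s.
3. the carrier's hook has been slid onto the white band (x of carrier_hook in the frame of rail between -0.01 and 0.01 m and z of carrier_hook in the frame of rail between 0.213 and 0.227 m and angle between carrier's own z axis and vertical below 0.2 rad and y of carrier_hook in the frame of mark between -0.012 and 0.012 m), for 0.2 s.
At the end, for the whole second after the job is handed in: Every pot present stands upright (within 0.15 rad) on the floor of a crate cell; the carrier hangs on the rail, upright within 0.2 rad, at rest, its hook within 12 mm along the rail of the middle of the white band (all of step 1 and all of step 3 and linear speed of carrier below 0.03 m/s); the robot touches nothing.
It fails at once if the carrier is held over the rail above the white band (it must be slid there, not lowered on) (y of carrier_hook in the frame of mark between -0.03 and 0.03 m and x of carrier_hook in the frame of mark between -0.02 and 0.02 m and z of carrier_hook in the frame of mark above 0.02 m).
It fails at once if a bystander is moved more than 40 mm (distance of any of cast, spatula, bowl, can, bottle, knife from where it was at the start of the episode above 0.04 m).
Of pot_a, pot_b, pot_c, pot_d only 2 to 4 are there at a start; the rules pass over those that are not, and their reading is None.
Of kept_1, kept_2 only 1 to 1 are there at a start; the rules pass over those that are not, and their reading is None.
At some moment in a run one of pot_a, pot_b, pot_c, pot_d, pot_e, carrier may be knocked a few centimetres aside while the robot is not near it.
It also fails if it takes over 210 s, if anything falls off the work surface, if the arm or the gripper's body presses on something with over 40 N, if the wrist force passes 120 N, or if a joint passes its speed limit or range.

### The arm

A 6-joint arm with a two-finger parallel gripper is mounted at the origin on the work surface. World frame = base frame: x ahead of the robot, y to its left, z up, the work surface at z = 0. Lengths are in mm, angles in rad, forces in N, time in s.
With the tool pointing down it reaches from about 350 to 875 mm from the base axis. Payload 4.2 kg.
Tool frame: the origin (TCP) lies midway between the tips of the shut fingers; the grasp point (between the pads) lies 19 mm behind it; y points along the fingers, z is the direction in which the jaws open and shut, and the axes are right-handed (so a half turn about y gives the same grasp; the last joint's range is limited). The gripper opens to 87 mm and grips with 3 to 60 N. Pads are 19 mm wide; open, the fingers measure 117 mm over their backs; the gripper's body (75 mm by 190 mm) begins 51 mm behind the grasp point.
Start: joints at [0.259, 0.385, 0.008, 0, -1.194, -0.259], TCP at [624.979, 0.025, 222.55] pointing down, gripper open.
Joint ranges: [-3.14, 3.14], [-1.21, 2.06], [-1.07, 1.41], [-3.16, 2.05], [-2.99, -0.16], [-3.1, 3.1]. Speed limits (rad/s): [2.79, 2.79, 3.14, 3.14, 3.14, 3.14].

### API

Orientations are given as a 3x3 rotation matrix whose columns are the frame's x, y, z axes.
In Python, from workcell import ctrl, camera, camera_params gives the robot as it stands. The module is installed in compiled form; this text tells all that it offers.
- The arm moves only by the tool carry_out, never from a script. Its argument "moves" is a list of rows, each an object of numbers: "dx", "dy", "dz": the shift along the tool's x, y, z scaled (see below); "yaw": the turn about the tool's y scaled (see below); "gripper": the opening, from 0 (shut) to 1 (fully open). A call has 1 to 12 rows; each row is the pose to reach, as a shift and turn from the pose measured when the call began, along the tool's axes at that moment, turning the shorter way round; what a row does not reach only later rows make up. The controller multiplies each number of a shift by 80 cm and each number of a turn by pi rad. A row lasts 1/10 s, in which the tool goes at most 50 mm and 8.59 degrees, less where a joint would pass 70% of its speed; a pose out of reach is approached as far as the arm can. A call with a number of a shift or a turn outside -1 to 1 is refused whole. A call with a gripper value outside its range is refused whole. The fingers move at their own pace and stop on an object; the grip force is fixed at half the most. Time passes only in rows, so rows that repeat a pose let the fingers close. It gives the time, the measured TCP pose, the force and the opening at its end, in the units of the state.
- ctrl.observe(): the state, without advancing time (a new reading comes with each control period).
- camera(name): name is "scene" or "side" or "wrist"; returns (picture, depth): 420x560x3 uint8, red, green, blue; 420x560 float32, mm along the optical axis (not along the pixel's ray), 0 where there is no reading.
- camera_params(name): a dict with "fovy" (degrees; the focal length in pixels is half the picture's height over the tangent of half this angle, whatever the lens; pixels are square), "cx", "cy" (the principal point, pixels), "rvec" (rotation vector, rad) and "tvec" (3), from world to camera coordinates, as OpenCV has them; the wrist camera has in their place "T_tool_cam" (4x4, takes a point from camera to tool coordinates, whose origin is the TCP and whose axes are the tool frame's). Camera axes: x right, y down, z forward; pixel columns grow to the right and rows downward; lengths in mm; the calibration is good to about 2 mm. A picture is of the moment at which its call begins: read the wrist's pose just before it. camera_params takes no time and is no camera call.
- ctrl.sign_off(): hands the job in, once; it reports no verdict.
The state is a dict: "time": time; "joint_pos": joint angles; "qd": joint speeds; "effort": joint torques, N m; "position": TCP position; "tool_rot": TCP orientation; "contact_force": force on the tool from outside, world axes, zero at the start; "ft_torque": the same for the moment, N m; "opening": finger opening in mm.
Only numpy, scipy, OpenCV 4.12 (cv2) and the standard library are available. Lean on these libraries where they do the work, as an engineer would, in place of code of your own. Each camera call takes 0.05 s, during which the arm holds its last target. There are 200 camera calls.

## Working session

There is one attempt and no reset: what is moved stays moved. The work goes in short steps, Python scripts to look and compute and a tool call to move; the robot and the scene stay as the last step left them, time stands still between calls to the robot, and variables do not carry over. Pictures are saved under pics/ and viewed, about 12 in all and at most 16, crops included, and the job is handed in when it is done.

Besides the shell and the picture viewer there is one more tool, called after "Call:" by a JSON object that holds its "api" and its "payload", one argument or row to a line. carry_out: Moves the arm, as the interface text tells. Its arguments: {"type":"object","properties":{"moves":{"type":"array"}},"required":["moves"]}

```bash
mkdir -p pics
cat > h.py <<'E'
import numpy as np, cv2
from workcell import ctrl, camera, camera_params
def cam(name):
    """picture, depth, K, R(cam->world), t"""
    s=ctrl.observe(); im,d=camera(name); p=camera_params(name)
    f=im.shape[0]/2/np.tan(np.radians(p["fovy"])/2)
    if "rvec" in p:
        R=cv2.Rodrigues(np.array(p["rvec"],float))[0]; t=np.array(p["tvec"],float).ravel()
        Rw=R.T; tw=-R.T@t
    else:
        T=np.array(p["T_tool_cam"]); Rt=np.array(s["tool_rot"]).reshape(3,3)
        Rw=Rt@T[:3,:3]; tw=np.array(s["position"])+Rt@T[:3,3]
    return im,d,(f,p["cx"],p["cy"]),Rw,tw
def cloud(d,k,R,t):
    v,u=np.mgrid[:d.shape[0],:d.shape[1]]
    c=np.stack([(u-k[1])/k[0]*d,(v-k[2])/k[0]*d,d],-1)
    P=c@R.T+t; P[d<=0]=np.nan; return P
def ray(u,v,z,k,R,t):
    r=R@np.array([(u-k[1])/k[0],(v-k[2])/k[0],1]); return t+r*(z-t[2])/r[2]
def save(n,im): cv2.imwrite(f"pics/{n}.png",cv2.cvtColor(im,cv2.COLOR_RGB2BGR))
E
python3 - <<'E'
from h import *
for n in ("scene","side","wrist"):
    im,d,k,R,t=cam(n); save(n+"0",im); np.savez(f"{n}0",im=im,P=cloud(d,k,R,t)); print(n,k,t.round(),R[:,2].round(2),camera_params(n).keys())
s=ctrl.observe(); print(s)
E
```

```text
scene (np.float64(507.6181352290538), 287.59949612639804, 201.37999308876198) [ 901.  667. 1051.] [-0.36 -0.51 -0.78] dict_keys(['fovy', 'cx', 'cy', 'rvec', 'tvec'])
side (np.float64(495.9843038745968), 283.2894018952876, 220.44011895326707) [ 378. -919. 1061.] [ 0.09  0.72 -0.68] dict_keys(['fovy', 'cx', 'cy', 'rvec', 'tvec'])
wrist (np.float64(345.81008052712366), 278.90335832782796, 210.66774443232515) [625. -77. 384.] [-0.    0.29 -0.96] dict_keys(['fovy', 'cx', 'cy', 'T_tool_cam'])
{'time': 0.15, 'joint_pos': array([ 2.58584518e-01,  3.85363344e-01,  6.97962438e-03, -3.57700712e-04,
       -1.19395731e+00, -2.58602164e-01]), 'qd': array([ 0.00031673, -0.00091825,  0.00364117,  0.00313228, -0.00103578,
       -0.00021566]), 'effort': array([ 3.86667998e-04, -3.91052306e+01,  1.87588084e+01,  4.22235444e+00,
        1.23758311e-02, -1.38926293e-04]), 'position': array([6.24573945e+02, 1.36897043e-02, 2.21735646e+02]), 'tool_rot': array([[ 1.49472506e-04, -1.57837008e-03, -9.99998743e-01],
       [ 9.99999986e-01, -7.34490205e-05,  1.49588622e-04],
       [-7.36850344e-05, -9.99998752e-01,  1.57835908e-03]]), 'contact_force': array([0.75492645, 0.56469769, 0.34238286]), 'ft_torque': array([ 0.0323048 , -0.04580793, -0.04146643]), 'opening': 87.26276981941899}
```

View pics/scene0.png

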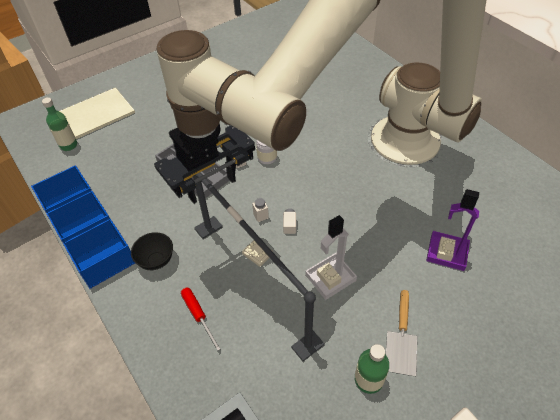

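View pics/side0.png

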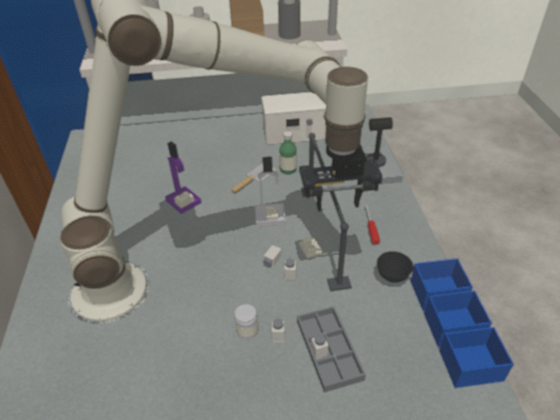

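Grey crate at side (330,347), with a kept pot at (320,347). Loose pots in the side view: standing at (290,268) and (278,330), lying at (272,255). The aluminium carrier is at (270,210); the purple one at (180,185) and the blue crate at (460,315) are look-alikes.

Run:
```python
from h import *
a=np.load("side0.npz"); b=np.load("scene0.npz")
A=cv2.resize(a["im"][150:390,220:400],None,fx=2.2,fy=2.2,interpolation=cv2.INTER_CUBIC)
B=cv2.resize(b["im"][150:310,185:365],None,fx=2.2,fy=2.2,interpolation=cv2.INTER_CUBIC)
o=np.zeros((A.shape[0],792,3),np.uint8); o[:A.shape[0],:396]=A; o[:B.shape[0],396:]=B
save("crop1",o)
for nm,z in (("side",a),("scene",b)):
    P=z["P"]; im=z["im"]
    pts=dict(side=[(290,264),(290,272),(278,324),(278,334),(272,255),(320,341),(320,350),(268,160),(270,213),(330,310),(360,378),(299,318),(328,384),(345,228),(313,137),(310,247)],
             scene=[(260,203),(262,213),(290,217),(290,226),(336,226),(330,275),(238,213),(200,182),(310,297),(254,254),(266,155)])[nm]
    for u,v in pts: print(nm,u,v,P[v,u].round(0),im[v,u])
```

```text
side 290 264 [497. -34.  63.] [114 116 115]
side 290 272 [496. -38.  35.] [146 144 136]
side 278 324 [ 441. -218.   59.] [119 121 122]
side 278 334 [ 439. -228.   32.] [148 145 138]
side 272 255 [455.  33.  34.] [188 184 175]
side 320 341 [ 531. -285.   68.] [117 118 118]
side 320 350 [ 531. -291.   39.] [145 142 136]
side 268 160 [473. 221. 225.] [48 49 46]
side 270 213 [470. 211.  32.] [134 133 118]
side 330 310 [ 580. -170.   23.] [91 91 93]
side 360 378 [ 610. -364.   19.] [92 93 93]
side 299 318 [ 498. -184.   25.] [108 110 111]
side 328 384 [ 534. -373.   28.] [115 117 118]
side 345 228 [625. -84. 227.] [70 71 72]
side 313 137 [619. 315. 225.] [78 80 80]
side 310 247 [568.  54.  27.] [131 128 116]
scene 260 203 [498. -21.  60.] [130 127 127]
scene 262 213 [502.  -9.  34.] [140 130 118]
scene 290 217 [453.  43.  33.] [233 223 205]
scene 290 226 [469.  65.  33.] [224 212 193]
scene 336 226 [475. 232. 221.] [14 12 14]
scene 330 275 [475. 229.  23.] [152 141 120]
scene 238 213 [539. -69.   0.] [133 130 122]
scene 200 182 [623. -66. 186.] [36 38 37]
scene 310 297 [618. 330. 228.] [75 74 75]
scene 254 254 [584.  75.  24.] [173 162 135]
scene 266 155 [ 380. -165.   39.] [148 137 115]
```

View pics/crop1.png

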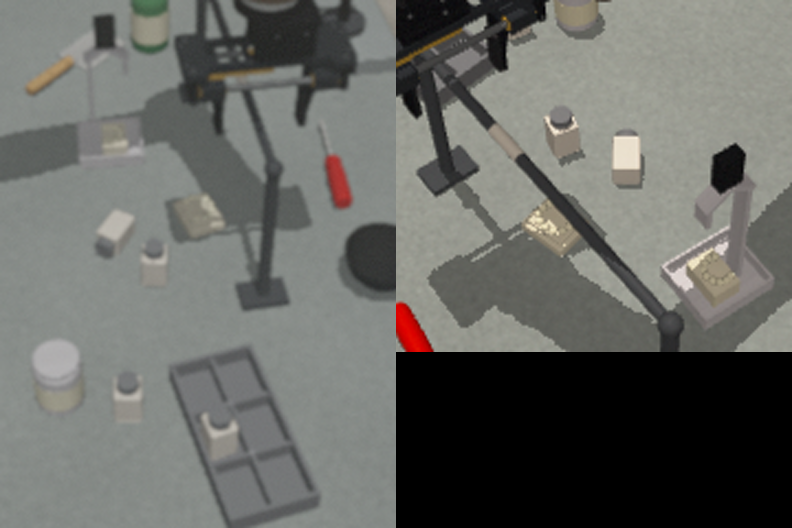

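View pics/wrist0.png

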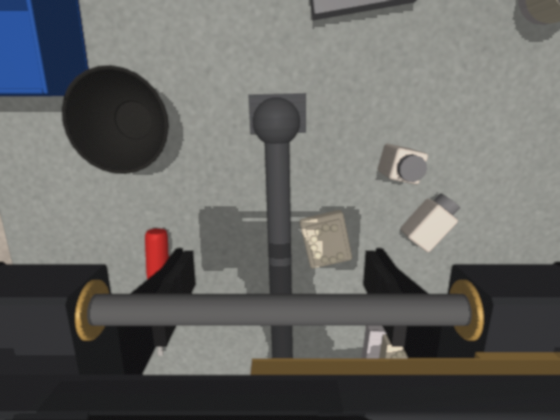

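Crop: pots, crate, the aluminium carrier with hook lip facing the rail, and the tan band on the rail at crop (505,140), i.e. scene (235,213). The wrist view shows the rail between the open fingers, so I rise first and then look down over the pots and crate.

Call:
{"api": "carry_out", "payload": {
  "moves": [
    {"dy": -0.06, "gripper": 1},
    {"dy": -0.12, "gripper": 1},
    {"dy": -0.18, "gripper": 1},
    {"dy": -0.23, "dz": 0.05, "dx": -0.03, "gripper": 1},
    {"dy": -0.23, "dz": 0.1, "dx": -0.06, "gripper": 1},
    {"dy": -0.23, "dz": 0.13, "dx": -0.1, "gripper": 1},
    {"dy": -0.23, "dz": 0.15, "dx": -0.13, "gripper": 1},
    {"dy": -0.23, "dz": 0.15, "dx": -0.15, "gripper": 1},
    {"dy": -0.23, "dz": 0.15, "dx": -0.15, "gripper": 1},
    {"dy": -0.23, "dz": 0.15, "dx": -0.15, "gripper": 1},
    {"dy": -0.23, "dz": 0.15, "dx": -0.15, "gripper": 1}
  ]
}}

```text
$.moves[0]: bad value
```

Run:
```python
from h import *
for n in ("scene","side","wrist"):
    im,d,k,R,t=cam(n); save(n+"1",im); np.savez(f"{n}1",im=im,P=cloud(d,k,R,t),k=k,R=R,t=t)
s=ctrl.observe(); print(s["time"],s["position"],s["joint_pos"].round(2))
```

```text
0.3 [6.24805099e+02 2.99010979e-02 2.22190646e+02] [ 0.26  0.39  0.01 -0.   -1.19 -0.26]
```

View pics/wrist1.png

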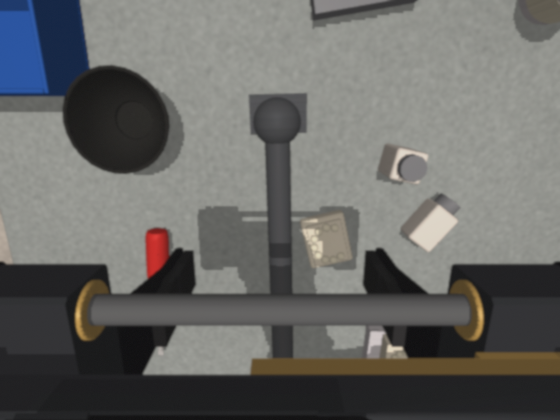

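The move was refused, so the view is unchanged; every field is probably required.

Call:
{"api": "carry_out", "payload": {
  "moves": [
    {"dx": 0, "dy": -0.06, "dz": 0, "yaw": 0, "gripper": 1},
    {"dx": 0, "dy": -0.12, "dz": 0, "yaw": 0, "gripper": 1},
    {"dx": 0, "dy": -0.18, "dz": 0, "yaw": 0, "gripper": 1},
    {"dx": -0.03, "dy": -0.23, "dz": 0.05, "yaw": 0, "gripper": 1},
    {"dx": -0.06, "dy": -0.23, "dz": 0.1, "yaw": 0, "gripper": 1},
    {"dx": -0.1, "dy": -0.23, "dz": 0.13, "yaw": 0, "gripper": 1},
    {"dx": -0.13, "dy": -0.23, "dz": 0.15, "yaw": 0, "gripper": 1},
    {"dx": -0.15, "dy": -0.23, "dz": 0.15, "yaw": 0, "gripper": 1},
    {"dx": -0.15, "dy": -0.23, "dz": 0.15, "yaw": 0, "gripper": 1},
    {"dx": -0.15, "dy": -0.23, "dz": 0.15, "yaw": 0, "gripper": 1},
    {"dx": -0.15, "dy": -0.23, "dz": 0.15, "yaw": 0, "gripper": 1}
  ]
}}

```text
time: 1.4
position: [505.2, -119.4, 406.0]
tool_rot: [[-0.001, -0.001, -1.0], [1.0, 0.0, -0.001], [0.0, -1.0, 0.001]]
contact_force: [0.2, -0.6, -0.1]
opening: 87.1
```

Run:
```python
from h import *
for n in ("scene","side","wrist"):
    im,d,k,R,t=cam(n); save(n+"2",im); np.savez(f"{n}2",im=im,P=cloud(d,k,R,t),k=k,R=R,t=t)
s=ctrl.observe(); print(s["time"],s["position"],s["joint_pos"].round(2))
```

```text
1.55 [ 505.29289898 -119.30082099  405.96665521] [ 0.08  0.13  0.11 -0.   -1.55 -0.08]
```

View pics/wrist2.png

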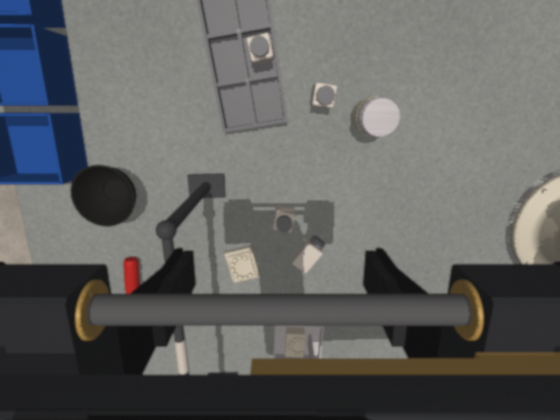

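Wrist view: standing pots at (285,220) and (325,95), lying pot at (310,253) with its cap to the upper right, kept pot at (260,47), white band near (182,350). There are three loose pots. Measuring now.

```bash
cat > m.py <<'E'
from h import *
def comps(P,im,zlo,zhi,box,minn=25,white=False):
    m=(P[...,2]>zlo)&(P[...,2]<zhi)&(P[...,0]>box[0])&(P[...,0]<box[1])&(P[...,1]>box[2])&(P[...,1]<box[3])
    n,l,st,c=cv2.connectedComponentsWithStats(m.astype(np.uint8))
    for i in range(1,n):
        if st[i,4]<minn: continue
        q=P[l==i]; r=cv2.minAreaRect(q[:,:2].astype(np.float32))
        print("px",c[i].round(),"n",st[i,4],"med",np.median(q,0).round(1),"rect",np.round(r[0],1),np.round(r[1],1),round(r[2],1))
E
python3 - <<'E'
from m import *
a=np.load("wrist2.npz"); P=a["P"]; im=a["im"]
box=(380,640,-420,150)
print("table z",np.nanmedian(P[230:250,480:500,2]))
for z in ((8,25),(42,52),(54,70)): print(z); comps(P,im,*z,box)
print("side crate"); s=np.load("side2.npz"); comps(s["P"],s["im"],15,33,(460,660,-420,-120)); 
print("side pots"); comps(s["P"],s["im"],54,75,box); comps(s["P"],s["im"],25,54,box)
w=np.load("scene2.npz"); P=w["P"]; print("scene"); comps(P,w["im"],54,75,box);comps(P,w["im"],25,54,box)
# band from scene: bright pixels among rail-height points
for n,z in (("scene",w),("side",s),("wrist",a)):
    P=z["P"];g=z["im"].astype(float).mean(-1)
    m=(abs(P[...,0]-622)<20)&(P[...,2]>205)&(P[...,2]<240)
    q=P[m];gg=g[m]
    print(n,m.sum(), "rail x",np.nanmedian(q[:,0]))
    h=[(y,int(((q[:,1]>y)&(q[:,1]<y+15)).sum()),round(np.median(gg[(q[:,1]>y)&(q[:,1]<y+15)]),0) if ((q[:,1]>y)&(q[:,1]<y+15)).any() else 0, round(np.median(q[(q[:,1]>y)&(q[:,1]<y+15)][:,0]),0) if ((q[:,1]>y)&(q[:,1]<y+15)).any() else 0) for y in range(-120,340,15)]
    print(h)
E
```

```text
table z 0.7786905468130954
(8, 25)
px [234.  53.] n 958 med [ 566.5 -288.8   23.2] rect [ 558.  -258.8] [ 91.4 176.8] 9.0
px [264.  62.] n 28 med [ 528.4 -257.8   16.8] rect [ 529.7 -257.7] [28.7  0.9] 12.4
px [270.  76.] n 41 med [ 518.9 -238.2   23.9] rect [ 521.  -238.9] [24.6  5.1] 8.5
px [354. 115.] n 57 med [ 392.1 -184.1   18.9] rect [ 387.9 -181. ] [13.2 47.5] 0.6
px [212. 185.] n 436 med [614.9 -74.2   9.2] rect [618.4 -69.8] [42.5 39.7] 1.1
px [284. 207.] n 52 med [497.1 -35.6  15.9] rect [496.9 -35.5] [ 4.7 30.2] 87.1
px [306. 245.] n 139 med [460.4  28.8  18.2] rect [459.7  40.7] [63.7 24.2] 39.7
px [242. 263.] n 739 med [569.1  64.1  21.9] rect [571.6  70.5] [50.4 60.3] 14.0
(42, 52)
px [261.  59.] n 46 med [ 530.1 -258.2   50.6] rect [ 530.3 -258.8] [30.7  5.9] 4.8
px [322.  95.] n 238 med [ 447.3 -209.7   47.9] rect [ 441.4 -211.4] [31.9 32.2] 81.2
px [358. 115.] n 65 med [ 391.3 -184.9   48.1] rect [ 388.3 -181.3] [46.2 12.6] 89.3
px [283. 218.] n 175 med [500.7 -29.9  48.3] rect [498.6 -20.6] [31.6 32. ] 78.3
(54, 70)
px [259.  46.] n 352 med [ 532.3 -272.4   65. ] r
[... 5220 characters left out ...]
 245, np.float64(65.0), np.float64(623.0)), (-60, 151, np.float64(69.0), np.float64(625.0)), (-45, 35, np.float64(71.0), np.float64(628.0)), (-30, 0, 0, 0), (-15, 0, 0, 0), (0, 0, 0, 0), (15, 0, 0, 0), (30, 0, 0, 0), (45, 101, np.float64(66.0), np.float64(622.0)), (60, 124, np.float64(122.0), np.float64(622.0)), (75, 125, np.float64(173.0), np.float64(622.0)), (90, 119, np.float64(174.0), np.float64(621.0)), (105, 71, np.float64(151.0), np.float64(620.0)), (120, 0, 0, 0), (135, 0, 0, 0), (150, 0, 0, 0), (165, 0, 0, 0), (180, 0, 0, 0), (195, 0, 0, 0), (210, 0, 0, 0), (225, 0, 0, 0), (240, 0, 0, 0), (255, 0, 0, 0), (270, 0, 0, 0), (285, 0, 0, 0), (300, 0, 0, 0), (315, 0, 0, 0), (330, 0, 0, 0)]
```

Pots: a (498.5,-21.5) and b (441.3,-212), faces at about 79°, cap tops at 60 mm. Pot e is centred at (455.5,43) with its cap towards about 232°, top at 32 mm. Crate is centred at (558,-270), yaw 9.2°, size 103 x 208; the kept pot is in cell (-24,0). All of these fit the given sizes. Next, a small move helper.

```bash
cat > g.py <<'E'
import sys, numpy as np
from workcell import ctrl
def go(x,y,z,j=None):
    s=ctrl.observe(); R=np.array(s["tool_rot"]); d=R.T@(np.array([x,y,z])-s["position"])/800
    cur=np.degrees(np.arctan2(R[1,2],R[0,2])); yw=0 if j is None else -((j-cur+180)%360-180)/180
    print("t",round(s["time"],1),"pos",s["position"].round(1),"jaw",round(cur,1),"open",round(s["opening"],1),"F",s["contact_force"].round(1),"j",s["joint_pos"].round(2))
    print("dx %.4f dy %.4f dz %.4f yaw %.4f"%(*d,yw))
if __name__=="__main__": go(*map(float,sys.argv[1:]))
E
python3 g.py 498.5 -21.5 130 79
```

```text
t 1.6 pos [ 505.3 -119.3  406. ] jaw -179.9 open 86.9 F [ 0.2 -1.  -0.6] j [ 0.08  0.13  0.11 -0.   -1.55 -0.08]
dx 0.1223 dy 0.3450 dz 0.0079 yaw 0.5614
```

Call:
{"api": "carry_out", "payload": {
  "moves": [
    {"dx": 0.122, "dy": 0.345, "dz": 0.009, "yaw": 0.561, "gripper": 1},
    {"dx": 0.122, "dy": 0.345, "dz": 0.009, "yaw": 0.561, "gripper": 1},
    {"dx": 0.122, "dy": 0.345, "dz": 0.009, "yaw": 0.561, "gripper": 1},
    {"dx": 0.122, "dy": 0.345, "dz": 0.009, "yaw": 0.561, "gripper": 1},
    {"dx": 0.122, "dy": 0.345, "dz": 0.009, "yaw": 0.561, "gripper": 1},
    {"dx": 0.122, "dy": 0.345, "dz": 0.009, "yaw": 0.561, "gripper": 1},
    {"dx": 0.122, "dy": 0.345, "dz": 0.009, "yaw": 0.561, "gripper": 1},
    {"dx": 0.122, "dy": 0.345, "dz": 0.009, "yaw": 0.561, "gripper": 1},
    {"dx": 0.122, "dy": 0.345, "dz": 0.009, "yaw": 0.561, "gripper": 1},
    {"dx": 0.122, "dy": 0.345, "dz": 0.009, "yaw": 0.561, "gripper": 1},
    {"dx": 0.122, "dy": 0.345, "dz": 0.009, "yaw": 0.561, "gripper": 1},
    {"dx": 0.122, "dy": 0.345, "dz": 0.009, "yaw": 0.561, "gripper": 1}
  ]
}}

```text
time: 2.75
position: [497.9, -21.1, 129.9]
tool_rot: [[0.981, -0.001, 0.194], [-0.194, -0.0, 0.981], [-0.001, -1.0, -0.0]]
contact_force: [-0.3, -1.1, -0.9]
opening: 87.2
```

Run:
```python
from m import *
import g
for n in ("side","scene"):
    im,d,k,R,t=cam(n); P=cloud(d,k,R,t); print(n); comps(P,im,54,66,(420,540,-240,80))
g.go(498.5,-21.5,28,79)
```

```text
side
px [290. 262.] n 65 med [497.5 -27.1  60.6] rect [498.3 -25.1] [25.7 21.7] 81.4
px [278. 323.] n 87 med [ 440.  -218.    60.6] rect [ 440.6 -215.2] [23.8 24.2] 68.4
scene
px [259. 203.] n 78 med [499.5 -21.6  61. ] rect [498.3 -23.9] [27.  24.5] 20.8
t 2.9 pos [497.8 -21.2 129.9] jaw 79.1 open 86.8 F [ 0.1 -0.1 -0.2] j [ 0.28  0.26 -0.43 -0.   -0.88 -2.04]
dx 0.0010 dy 0.1273 dz -0.0001 yaw 0.0008
```

Call:
{"api": "carry_out", "payload": {
  "moves": [
    {"dx": 0.001, "dy": 0.06, "dz": 0, "yaw": 0, "gripper": 1},
    {"dx": 0.001, "dy": 0.1, "dz": 0, "yaw": 0, "gripper": 1},
    {"dx": 0.001, "dy": 0.127, "dz": 0, "yaw": 0, "gripper": 1},
    {"dx": 0.001, "dy": 0.127, "dz": 0, "yaw": 0, "gripper": 1},
    {"dx": 0.001, "dy": 0.127, "dz": 0, "yaw": 0, "gripper": 0},
    {"dx": 0.001, "dy": 0.127, "dz": 0, "yaw": 0, "gripper": 0},
    {"dx": 0.001, "dy": 0.127, "dz": 0, "yaw": 0, "gripper": 0},
    {"dx": 0.001, "dy": 0.127, "dz": 0, "yaw": 0, "gripper": 0},
    {"dx": 0.001, "dy": 0.127, "dz": 0, "yaw": 0, "gripper": 0},
    {"dx": 0.001, "dy": 0.127, "dz": 0, "yaw": 0, "gripper": 0}
  ]
}}

```text
time: 3.85
position: [498.7, -21.3, 28.7]
tool_rot: [[0.982, -0.001, 0.188], [-0.188, 0.0, 0.982], [-0.001, -1.0, -0.0]]
contact_force: [0.1, -0.7, 0.5]
opening: 46.6
```

Call:
{"api": "carry_out", "payload": {
  "moves": [
    {"dx": 0, "dy": -0.03, "dz": 0, "yaw": 0, "gripper": 0},
    {"dx": 0, "dy": -0.08, "dz": 0, "yaw": 0, "gripper": 0},
    {"dx": 0, "dy": -0.13, "dz": 0, "yaw": 0, "gripper": 0},
    {"dx": 0, "dy": -0.13, "dz": 0, "yaw": 0, "gripper": 0}
  ]
}}

```text
time: 4.25
position: [502.6, -20.8, 138.3]
tool_rot: [[0.982, 0.012, 0.187], [-0.187, 0.002, 0.982], [0.011, -1.0, 0.004]]
contact_force: [0.5, 0.6, -0.6]
opening: 15.0
```

Run:
```python
from m import *
import g
c=np.radians(9.2); R=np.array([[np.cos(c),-np.sin(c)],[np.sin(c),np.cos(c)]])
for l in [(24,0),(-24,-66),(24,66),(-24,66),(-24,122)]: print(l,([558,-270]+R@l).round(1))
p=[558,-270]+R@[24,0]
g.go(*p,110,99.2)
```

```text
(24, 0) [ 581.7 -266.2]
(-24, -66) [ 544.9 -339. ]
(24, 66) [ 571.1 -201. ]
(-24, 66) [ 523.8 -208.7]
(-24, 122) [ 514.8 -153.4]
t 4.2 pos [502.6 -20.8 138.3] jaw 79.2 open 15.0 F [ 0.5  0.6 -0.6] j [ 0.28  0.26 -0.42  0.   -0.89 -2.04]
dx 0.1541 dy 0.0360 dz -0.2830 yaw -0.1110
```

The fingers are slow (about 70 mm/s), so I lifted before they closed. Reopen and re-measure.

Call:
{"api": "carry_out", "payload": {
  "moves": [
    {"dx": 0, "dy": 0, "dz": 0, "yaw": 0, "gripper": 1},
    {"dx": 0, "dy": 0, "dz": 0, "yaw": 0, "gripper": 1},
    {"dx": 0, "dy": 0, "dz": 0, "yaw": 0, "gripper": 1},
    {"dx": 0, "dy": 0, "dz": 0, "yaw": 0, "gripper": 1},
    {"dx": 0, "dy": 0, "dz": 0, "yaw": 0, "gripper": 1},
    {"dx": 0, "dy": 0, "dz": 0, "yaw": 0, "gripper": 1},
    {"dx": 0, "dy": 0, "dz": 0, "yaw": 0, "gripper": 1}
  ]
}}

```text
time: 4.95
position: [502.5, -20.8, 138.1]
tool_rot: [[0.982, 0.011, 0.187], [-0.187, 0.002, 0.982], [0.011, -1.0, 0.004]]
contact_force: [0.5, -0.6, 0.1]
opening: 63.0
```

Run:
```python
from m import *
import g
for n in ("side","scene"):
    im,d,k,R,t=cam(n); P=cloud(d,k,R,t); print(n); comps(P,im,54,66,(420,540,-240,80)); comps(P,im,38,50,(470,540,-60,20))
g.go(498.5,-21.5,28,79)
```

```text
side
px [290. 262.] n 67 med [498.  -26.7  60.7] rect [498.4 -24.5] [26.3 21.7] 81.4
px [278. 324.] n 88 med [ 439.8 -217.6   60.5] rect [ 441.  -216.4] [25.3 24.3] 82.1
px [289. 269.] n 61 med [493.4 -36.7  46.7] rect [496.2 -29.1] [32.2 30. ] 81.3
scene
px [259. 203.] n 81 med [498.9 -21.4  61.5] rect [499.1 -24. ] [25.5 25. ] 81.2
px [259. 209.] n 72 med [507.1 -12.   46.2] rect [498.5 -22.1] [31.4 33.8] 74.6
t 5.0 pos [502.6 -20.8 138.2] jaw 79.2 open 71.1 F [ 0.5 -0.5  0.3] j [ 0.28  0.26 -0.42  0.   -0.89 -2.04]
dx -0.0063 dy 0.1377 dz -0.0024 yaw 0.0013
```

The pot did not move. Grasp again, with time for the fingers to close.

Call:
{"api": "carry_out", "payload": {
  "moves": [
    {"dx": -0.006, "dy": 0.06, "dz": -0.002, "yaw": 0, "gripper": 0.7},
    {"dx": -0.006, "dy": 0.11, "dz": -0.002, "yaw": 0, "gripper": 0.7},
    {"dx": -0.006, "dy": 0.138, "dz": -0.002, "yaw": 0, "gripper": 0.7},
    {"dx": -0.006, "dy": 0.138, "dz": -0.002, "yaw": 0, "gripper": 0.7},
    {"dx": -0.006, "dy": 0.138, "dz": -0.002, "yaw": 0, "gripper": 0},
    {"dx": -0.006, "dy": 0.138, "dz": -0.002, "yaw": 0, "gripper": 0},
    {"dx": -0.006, "dy": 0.138, "dz": -0.002, "yaw": 0, "gripper": 0},
    {"dx": -0.006, "dy": 0.138, "dz": -0.002, "yaw": 0, "gripper": 0},
    {"dx": -0.006, "dy": 0.138, "dz": -0.002, "yaw": 0, "gripper": 0},
    {"dx": -0.006, "dy": 0.138, "dz": -0.002, "yaw": 0, "gripper": 0},
    {"dx": -0.006, "dy": 0.138, "dz": -0.002, "yaw": 0, "gripper": 0},
    {"dx": -0.006, "dy": 0.138, "dz": -0.002, "yaw": 0, "gripper": 0}
  ]
}}

```text
time: 6.25
position: [499.4, -21.2, 28.7]
tool_rot: [[0.982, 0.013, 0.187], [-0.187, 0.002, 0.982], [0.012, -1.0, 0.004]]
contact_force: [-1.1, 1.5, 6.8]
opening: 31.9
```

Call:
{"api": "carry_out", "payload": {
  "moves": [
    {"dx": 0, "dy": 0, "dz": 0, "yaw": 0, "gripper": 0},
    {"dx": 0, "dy": -0.03, "dz": 0, "yaw": 0, "gripper": 0},
    {"dx": 0, "dy": -0.07, "dz": 0, "yaw": 0, "gripper": 0},
    {"dx": 0, "dy": -0.11, "dz": 0, "yaw": 0, "gripper": 0},
    {"dx": 0, "dy": -0.13, "dz": 0, "yaw": 0, "gripper": 0}
  ]
}}

```text
time: 6.75
position: [499.1, -21.1, 135.3]
tool_rot: [[0.982, 0.017, 0.186], [-0.186, 0.003, 0.982], [0.016, -1.0, 0.006]]
contact_force: [-0.2, 0.1, -0.1]
opening: 31.7
```

```bash
python3 g.py 581.7 -266.2 100 99.2
```

```text
t 6.8 pos [499.1 -21.1 135.3] jaw 79.3 open 31.7 F [-0.2  0.1 -0.1] j [ 0.28  0.25 -0.43  0.   -0.87 -2.04]
dx 0.1578 dy 0.0449 dz -0.2820 yaw -0.1107
```

Call:
{"api": "carry_out", "payload": {
  "moves": [
    {"dx": 0.158, "dy": 0.02, "dz": -0.282, "yaw": -0.11, "gripper": 0},
    {"dx": 0.158, "dy": 0.02, "dz": -0.282, "yaw": -0.11, "gripper": 0},
    {"dx": 0.158, "dy": 0.02, "dz": -0.282, "yaw": -0.11, "gripper": 0},
    {"dx": 0.158, "dy": 0.02, "dz": -0.282, "yaw": -0.11, "gripper": 0},
    {"dx": 0.158, "dy": 0.02, "dz": -0.282, "yaw": -0.11, "gripper": 0},
    {"dx": 0.158, "dy": 0.02, "dz": -0.282, "yaw": -0.11, "gripper": 0},
    {"dx": 0.158, "dy": 0.03, "dz": -0.282, "yaw": -0.11, "gripper": 0},
    {"dx": 0.158, "dy": 0.045, "dz": -0.282, "yaw": -0.11, "gripper": 0},
    {"dx": 0.158, "dy": 0.045, "dz": -0.282, "yaw": -0.11, "gripper": 0}
  ]
}}

```text
time: 7.65
position: [579.7, -264.8, 97.0]
tool_rot: [[0.987, 0.011, -0.158], [0.158, 0.005, 0.987], [0.012, -1.0, 0.003]]
contact_force: [-0.2, 0.2, -0.5]
opening: 31.5
```

```bash
python3 g.py 581.7 -266.2 35 99.2;  python3 - <<'E'
from m import *
for n in ("side","wrist"):
    im,d,k,R,t=cam(n); P=cloud(d,k,R,t); print(n); comps(P,im,15,33,(460,660,-420,-120))
    save(n+"3",im)
E
```

```text
t 7.7 pos [ 579.7 -264.8   97. ] jaw 99.1 open 31.5 F [-0.2  0.2 -0.5] j [-0.18  0.51 -0.12 -0.01 -0.93 -1.23]
dx 0.0012 dy 0.0776 dz -0.0024 yaw -0.0007
side
px [329. 352.] n 1196 med [ 551.3 -298.4   25.6] rect [ 558.  -270.4] [102.8 206.4] 9.1
wrist
px [277. 182.] n 13606 med [ 554.3 -271.3   25.7] rect [ 558.2 -267.4] [101.5 203.9] 9.1
px [272. 125.] n 76 med [ 516.3 -276.9   24.2] rect [ 516.4 -277.2] [ 0.7 28.2] 11.5
```

View pics/side3.png

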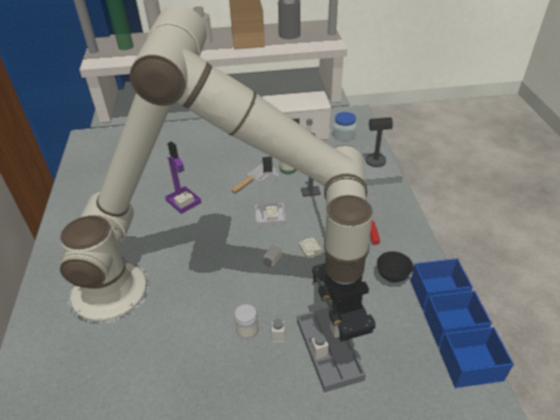

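The view shows pot a held over the crate's middle-right cell; the kept pot at (320,347) is undisturbed. Lower it.

Call:
{"api": "carry_out", "payload": {
  "moves": [
    {"dx": 0.002, "dy": 0.03, "dz": -0.001, "yaw": 0, "gripper": 0},
    {"dx": 0.002, "dy": 0.055, "dz": -0.001, "yaw": 0, "gripper": 0},
    {"dx": 0.002, "dy": 0.07, "dz": -0.001, "yaw": 0, "gripper": 0},
    {"dx": 0.002, "dy": 0.079, "dz": -0.001, "yaw": 0, "gripper": 0},
    {"dx": 0.002, "dy": 0.079, "dz": -0.001, "yaw": 0, "gripper": 0},
    {"dx": 0.002, "dy": 0.079, "dz": -0.001, "yaw": 0, "gripper": 0.6},
    {"dx": 0.002, "dy": 0.079, "dz": -0.001, "yaw": 0, "gripper": 0.6},
    {"dx": 0.002, "dy": 0.079, "dz": -0.001, "yaw": 0, "gripper": 0.6},
    {"dx": 0.002, "dy": 0.079, "dz": -0.001, "yaw": 0, "gripper": 0.6},
    {"dx": 0.002, "dy": 0.04, "dz": -0.001, "yaw": 0, "gripper": 0.6},
    {"dx": 0.002, "dy": 0, "dz": -0.001, "yaw": 0, "gripper": 0.6},
    {"dx": 0.002, "dy": -0.03, "dz": -0.001, "yaw": 0, "gripper": 0.6}
  ]
}}

```text
time: 8.95
position: [583.3, -266.0, 125.7]
tool_rot: [[0.987, 0.017, -0.159], [0.159, 0.002, 0.987], [0.017, -1.0, -0.001]]
contact_force: [0.7, 0.9, 0.2]
opening: 52.3
```

Run:
```python
from m import *
import g
for n in ("side","scene"):
    im,d,k,R,t=cam(n); P=cloud(d,k,R,t); print(n); comps(P,im,54,70,(420,640,-360,80))
g.go(441.3,-212,110,80)
```

```text
side
px [278. 323.] n 86 med [ 439.9 -216.6   60.6] rect [ 441.1 -216.5] [25.1 24.1] 82.2
px [339. 334.] n 111 med [ 578.6 -272.1   63.8] rect [ 581.  -267.7] [29.6 29.2] 12.0
px [319. 340.] n 120 med [ 530.5 -279.7   65.1] rect [ 529.5 -278.8] [29.1 26.8] 2.0
scene
px [237. 149.] n 68 med [ 443.  -212.5   60.7] rect [ 441.2 -215. ] [28.4 22.3] 56.6
px [197. 151.] n 93 med [ 534.3 -271.2   64.7] rect [ 534.1 -276.3] [29.5 30.7] 16.8
px [182. 162.] n 102 med [ 584.6 -259.8   64.1] rect [ 584.9 -263.4] [29.7 33.1] 5.6
t 9.1 pos [ 585.2 -266.6  128.3] jaw 99.2 open 52.3 F [ 0.1 -0.7  0.5] j [-0.18  0.48 -0.09 -0.01 -0.98 -1.23]
dx -0.1672 dy 0.0187 dz 0.0962 yaw 0.1067
```

Pot a is upright in cell (24,0), top at about 65 mm. Next is pot b.

Call:
{"api": "carry_out", "payload": {
  "moves": [
    {"dx": -0.167, "dy": 0.01, "dz": 0.096, "yaw": 0.107, "gripper": 0.75},
    {"dx": -0.167, "dy": 0.01, "dz": 0.096, "yaw": 0.107, "gripper": 0.75},
    {"dx": -0.167, "dy": 0.01, "dz": 0.096, "yaw": 0.107, "gripper": 0.75},
    {"dx": -0.167, "dy": 0.01, "dz": 0.096, "yaw": 0.107, "gripper": 0.75},
    {"dx": -0.167, "dy": 0.01, "dz": 0.096, "yaw": 0.107, "gripper": 0.75},
    {"dx": -0.167, "dy": 0.01, "dz": 0.096, "yaw": 0.107, "gripper": 0.75}
  ]
}}

```text
time: 9.65
position: [442.7, -212.4, 117.4]
tool_rot: [[0.984, 0.026, 0.174], [-0.174, -0.0, 0.985], [0.026, -1.0, 0.004]]
contact_force: [0.8, -0.4, -0.3]
opening: 65.4
```

```bash
python3 g.py 441.3 -212 28 80
```

```text
t 9.7 pos [ 442.7 -212.4  117.4] jaw 80.0 open 65.4 F [ 0.8 -0.4 -0.3] j [-0.12  0.26 -0.48 -0.   -0.81 -1.63]
dx -0.0047 dy 0.1117 dz -0.0003 yaw -0.0002
```

Call:
{"api": "carry_out", "payload": {
  "moves": [
    {"dx": -0.003, "dy": 0.05, "dz": 0, "yaw": 0, "gripper": 0.75},
    {"dx": -0.004, "dy": 0.09, "dz": 0, "yaw": 0, "gripper": 0.75},
    {"dx": -0.005, "dy": 0.112, "dz": 0, "yaw": 0, "gripper": 0.75},
    {"dx": -0.005, "dy": 0.112, "dz": 0, "yaw": 0, "gripper": 0},
    {"dx": -0.005, "dy": 0.112, "dz": 0, "yaw": 0, "gripper": 0},
    {"dx": -0.005, "dy": 0.112, "dz": 0, "yaw": 0, "gripper": 0},
    {"dx": -0.005, "dy": 0.112, "dz": 0, "yaw": 0, "gripper": 0},
    {"dx": -0.005, "dy": 0.112, "dz": 0, "yaw": 0, "gripper": 0},
    {"dx": -0.005, "dy": 0.112, "dz": 0, "yaw": 0, "gripper": 0},
    {"dx": -0.005, "dy": 0.112, "dz": 0, "yaw": 0, "gripper": 0},
    {"dx": -0.005, "dy": 0.112, "dz": 0, "yaw": 0, "gripper": 0},
    {"dx": -0.005, "dy": 0.112, "dz": 0, "yaw": 0, "gripper": 0}
  ]
}}

```text
time: 10.85
position: [441.8, -211.9, 28.7]
tool_rot: [[0.984, 0.028, 0.174], [-0.174, -0.001, 0.985], [0.027, -1.0, 0.004]]
contact_force: [-0.8, 0.5, 6.0]
opening: 31.5
```

Call:
{"api": "carry_out", "payload": {
  "moves": [
    {"dx": 0, "dy": -0.03, "dz": 0, "yaw": 0, "gripper": 0},
    {"dx": 0, "dy": -0.07, "dz": 0, "yaw": 0, "gripper": 0},
    {"dx": 0, "dy": -0.11, "dz": 0, "yaw": 0, "gripper": 0},
    {"dx": 0, "dy": -0.13, "dz": 0, "yaw": 0, "gripper": 0},
    {"dx": 0, "dy": -0.13, "dz": 0, "yaw": 0, "gripper": 0}
  ]
}}

```text
time: 11.35
position: [440.3, -212.0, 135.0]
tool_rot: [[0.984, 0.033, 0.173], [-0.173, -0.002, 0.985], [0.033, -0.999, 0.004]]
contact_force: [0.2, 0.1, -1.2]
opening: 31.8
```

```bash
python3 g.py 544.9 -337.5 110 99.2
```

```text
t 11.3 pos [ 440.3 -212.   135. ] jaw 80.0 open 31.8 F [ 0.2  0.1 -1.2] j [-0.12  0.23 -0.46 -0.   -0.85 -1.63]
dx 0.1548 dy 0.0359 dz -0.1319 yaw -0.1066
```

Call:
{"api": "carry_out", "payload": {
  "moves": [
    {"dx": 0.155, "dy": 0.02, "dz": -0.132, "yaw": -0.107, "gripper": 0},
    {"dx": 0.155, "dy": 0.02, "dz": -0.132, "yaw": -0.107, "gripper": 0},
    {"dx": 0.155, "dy": 0.02, "dz": -0.132, "yaw": -0.107, "gripper": 0},
    {"dx": 0.155, "dy": 0.02, "dz": -0.132, "yaw": -0.107, "gripper": 0},
    {"dx": 0.155, "dy": 0.02, "dz": -0.132, "yaw": -0.107, "gripper": 0},
    {"dx": 0.155, "dy": 0.036, "dz": -0.132, "yaw": -0.107, "gripper": 0},
    {"dx": 0.155, "dy": 0.036, "dz": -0.132, "yaw": -0.107, "gripper": 0}
  ]
}}

```text
time: 12.05
position: [542.6, -335.8, 106.8]
tool_rot: [[0.987, 0.028, -0.161], [0.161, 0.002, 0.987], [0.028, -1.0, -0.003]]
contact_force: [-0.8, -0.7, -1.3]
opening: 31.9
```

```bash
python3 g.py 545.5 -337 34.5 99.2
```

```text
t 12.1 pos [ 542.6 -335.8  106.8] jaw 99.2 open 31.9 F [-0.8 -0.7 -1.3] j [-0.31  0.49 -0.12 -0.01 -0.93 -1.1 ]
dx 0.0009 dy 0.0904 dz -0.0018 yaw 0.0003
```

Call:
{"api": "carry_out", "payload": {
  "moves": [
    {"dx": 0.001, "dy": 0.04, "dz": -0.002, "yaw": 0, "gripper": 0},
    {"dx": 0.001, "dy": 0.07, "dz": -0.002, "yaw": 0, "gripper": 0},
    {"dx": 0.001, "dy": 0.09, "dz": -0.002, "yaw": 0, "gripper": 0},
    {"dx": 0.001, "dy": 0.091, "dz": -0.002, "yaw": 0, "gripper": 0},
    {"dx": 0.001, "dy": 0.091, "dz": -0.002, "yaw": 0, "gripper": 0},
    {"dx": 0.001, "dy": 0.091, "dz": -0.002, "yaw": 0, "gripper": 0.6},
    {"dx": 0.001, "dy": 0.091, "dz": -0.002, "yaw": 0, "gripper": 0.6},
    {"dx": 0.001, "dy": 0.091, "dz": -0.002, "yaw": 0, "gripper": 0.6},
    {"dx": 0.001, "dy": 0.091, "dz": -0.002, "yaw": 0, "gripper": 0.6},
    {"dx": 0.001, "dy": 0.05, "dz": -0.002, "yaw": 0, "gripper": 0.6},
    {"dx": 0.001, "dy": 0, "dz": -0.002, "yaw": 0, "gripper": 0.6},
    {"dx": 0.001, "dy": -0.1, "dz": -0.002, "yaw": 0, "gripper": 0.6}
  ]
}}

```text
time: 13.25
position: [540.9, -336.8, 156.3]
tool_rot: [[0.987, 0.024, -0.16], [0.16, 0.003, 0.987], [0.024, -1.0, -0.001]]
contact_force: [1.0, -0.3, -0.4]
opening: 52.3
```

Run:
```python
from m import *
import g
for n in ("side","scene"):
    im,d,k,R,t=cam(n); P=cloud(d,k,R,t); print(n); comps(P,im,54,70,(420,640,-390,80)); 
    m=(P[...,2]>24)&(P[...,2]<40)&(P[...,0]>400)&(P[...,0]<520)&(P[...,1]>-10)&(P[...,1]<110)
    q=P[m][:,:2]; w,V=np.linalg.eigh(np.cov(q.T)); print("e",q.mean(0),np.degrees(np.arctan2(*V[::-1,1])), cv2.minAreaRect(q.astype(np.float32)))
g.go(464,54,150,142)
```

```text
side
px [318. 341.] n 84 med [ 528.1 -282.3   64.6] rect [ 526.7 -279.7] [18.9 28.6] 12.8
px [330. 363.] n 123 med [ 541.5 -342.5   64.5] rect [ 542.4 -338.1] [28.5 27.6] 89.7
e [455.54970516  41.12080957] 51.41054996348289 ((455.1069030761719, 41.93226623535156), (63.914100646972656, 33.63528823852539), 52.463809967041016)
scene
px [182. 141.] n 89 med [ 546.9 -331.    64.5] rect [ 544.8 -335.2] [30.8 30. ] 8.5
px [197. 151.] n 101 med [ 535.1 -271.4   64.1] rect [ 533.  -274.4] [30.6 30.3] 12.8
px [182. 160.] n 100 med [ 584.4 -264.8   64.2] rect [ 584.7 -268.1] [31.5 29.9] 17.4
px [206. 216.] n 25 med [628.9 -67.1  60.9] rect [628.4 -67.1] [ 8.6 15.2] 73.8
e [458.05273244  46.61771318] 52.76015889106752 ((454.8464050292969, 41.8317756652832), (65.27336120605469, 30.400341033935547), 53.07091522216797)
t 13.3 pos [ 546.3 -339.7  165.6] jaw 99.3 open 51.9 F [1.2 0.9 0. ] j [-0.31  0.44 -0.05 -0.01 -1.04 -1.1 ]
dx -0.0223 dy 0.0122 dz 0.5025 yaw -0.2371
```

Pot b is placed. Pot e is centred at (455,42) with axis 52.5°. I'll grip it near its base and tip it upright against the crate's +y end wall.

Call:
{"api": "carry_out", "payload": {
  "moves": [
    {"dx": -0.022, "dy": 0.02, "dz": 0.5, "yaw": -0.24, "gripper": 0.75},
    {"dx": -0.022, "dy": 0.02, "dz": 0.5, "yaw": -0.24, "gripper": 0.75},
    {"dx": -0.022, "dy": 0.02, "dz": 0.5, "yaw": -0.24, "gripper": 0.75},
    {"dx": -0.022, "dy": 0.02, "dz": 0.5, "yaw": -0.24, "gripper": 0.75},
    {"dx": -0.022, "dy": 0.02, "dz": 0.5, "yaw": -0.24, "gripper": 0.75},
    {"dx": -0.022, "dy": 0.02, "dz": 0.5, "yaw": -0.24, "gripper": 0.75},
    {"dx": -0.022, "dy": 0.04, "dz": 0.5, "yaw": -0.24, "gripper": 0.75},
    {"dx": -0.022, "dy": 0.08, "dz": 0.5, "yaw": -0.24, "gripper": 0.75},
    {"dx": -0.022, "dy": 0.08, "dz": 0.5, "yaw": -0.24, "gripper": 0.75},
    {"dx": -0.022, "dy": 0.08, "dz": 0.5, "yaw": -0.24, "gripper": 0.75},
    {"dx": -0.022, "dy": 0.08, "dz": 0.5, "yaw": -0.24, "gripper": 0.75}
  ]
}}

```text
time: 14.45
position: [467.5, 51.5, 96.4]
tool_rot: [[0.608, 0.043, -0.793], [0.794, -0.006, 0.608], [0.021, -0.999, -0.038]]
contact_force: [0.3, 0.3, 0.1]
opening: 65.1
```

Run:
```python
from m import *
import g
im,d,k,R,t=cam("wrist"); save("wrist4",im); P=cloud(d,k,R,t)
comps(P,im,20,40,(400,520,-10,110))
g.go(463.5,53.1,5,142.5)
```

```text
px [291. 200.] n 3775 med [453.3  43.8  32.3] rect [453.9  44.8] [59.5 31.9] 52.5
t 14.5 pos [467.8  51.2  96.7] jaw 142.5 open 65.4 F [0.1 0.1 1.1] j [ 0.47  0.25 -0.58  0.04 -0.71 -1.16]
dx -0.0039 dy 0.1142 dz 0.0100 yaw -0.0002
```

View pics/wrist4.png

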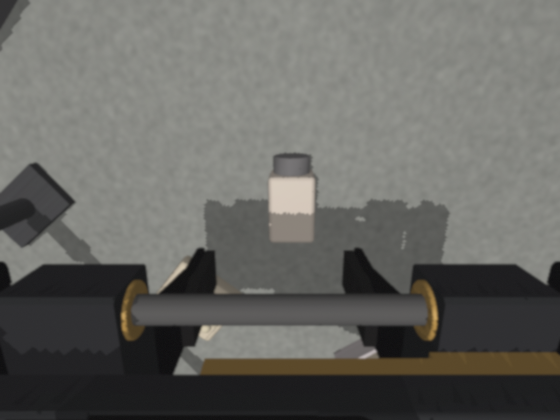

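Pot e lies straight between the fingers at (292,200), cap away; wrist-measured centre (453.9,44.8), 59.5 x 31.9 mm.

Call:
{"api": "carry_out", "payload": {
  "moves": [
    {"dx": -0.002, "dy": 0.05, "dz": 0.013, "yaw": 0, "gripper": 0.75},
    {"dx": -0.002, "dy": 0.09, "dz": 0.013, "yaw": 0, "gripper": 0.75},
    {"dx": -0.002, "dy": 0.113, "dz": 0.013, "yaw": 0, "gripper": 0.75},
    {"dx": -0.002, "dy": 0.113, "dz": 0.013, "yaw": 0, "gripper": 0},
    {"dx": -0.002, "dy": 0.113, "dz": 0.013, "yaw": 0, "gripper": 0},
    {"dx": -0.002, "dy": 0.113, "dz": 0.013, "yaw": 0, "gripper": 0},
    {"dx": -0.002, "dy": 0.113, "dz": 0.013, "yaw": 0, "gripper": 0},
    {"dx": -0.002, "dy": 0.113, "dz": 0.013, "yaw": 0, "gripper": 0},
    {"dx": -0.002, "dy": 0.113, "dz": 0.013, "yaw": 0, "gripper": 0},
    {"dx": -0.002, "dy": 0.113, "dz": 0.013, "yaw": 0, "gripper": 0},
    {"dx": -0.002, "dy": 0.113, "dz": 0.013, "yaw": 0, "gripper": 0},
    {"dx": -0.002, "dy": 0.113, "dz": 0.013, "yaw": 0, "gripper": 0}
  ]
}}

```text
time: 15.7
position: [463.1, 56.0, 6.9]
tool_rot: [[0.608, 0.045, -0.793], [0.794, -0.005, 0.608], [0.024, -0.999, -0.039]]
contact_force: [-1.9, -1.6, 8.1]
opening: 32.1
```

Call:
{"api": "carry_out", "payload": {
  "moves": [
    {"dx": 0, "dy": -0.03, "dz": 0, "yaw": 0, "gripper": 0},
    {"dx": 0, "dy": -0.07, "dz": 0, "yaw": 0, "gripper": 0},
    {"dx": 0, "dy": -0.1, "dz": 0, "yaw": 0, "gripper": 0},
    {"dx": 0, "dy": -0.1, "dz": 0, "yaw": 0, "gripper": 0}
  ]
}}

```text
time: 16.1
position: [461.5, 57.6, 90.1]
tool_rot: [[0.607, 0.053, -0.793], [0.794, -0.002, 0.608], [0.03, -0.999, -0.043]]
contact_force: [1.2, 0.9, -0.9]
opening: 31.9
```

```bash
python3 g.py 513.6 -144.5 60 189.2
```

```text
t 16.1 pos [461.5  57.6  90.1] jaw 142.5 open 31.9 F [ 1.2  0.9 -0.9] j [ 0.49  0.24 -0.61  0.04 -0.68 -1.18]
dx -0.1622 dy 0.0414 dz -0.2035 yaw -0.2593
```

Call:
{"api": "carry_out", "payload": {
  "moves": [
    {"dx": -0.162, "dy": 0.01, "dz": -0.203, "yaw": -0.26, "gripper": 0},
    {"dx": -0.162, "dy": 0.01, "dz": -0.203, "yaw": -0.26, "gripper": 0},
    {"dx": -0.162, "dy": 0.01, "dz": -0.203, "yaw": -0.26, "gripper": 0},
    {"dx": -0.162, "dy": 0.01, "dz": -0.203, "yaw": -0.26, "gripper": 0},
    {"dx": -0.162, "dy": 0.01, "dz": -0.203, "yaw": -0.26, "gripper": 0},
    {"dx": -0.162, "dy": 0.01, "dz": -0.203, "yaw": -0.26, "gripper": 0},
    {"dx": -0.162, "dy": 0.041, "dz": -0.203, "yaw": -0.26, "gripper": 0},
    {"dx": -0.162, "dy": 0.041, "dz": -0.203, "yaw": -0.26, "gripper": 0},
    {"dx": -0.162, "dy": 0.041, "dz": -0.203, "yaw": -0.26, "gripper": 0}
  ]
}}

```text
time: 17.0
position: [512.4, -144.0, 59.4]
tool_rot: [[-0.162, 0.05, -0.986], [0.987, -0.002, -0.162], [-0.01, -0.999, -0.049]]
contact_force: [0.9, 0.2, -1.0]
opening: 32.0
```

```bash
python3 g.py 513.6 -144.5 14 189.2
python3 - <<'E'
from h import *
im,d,k,R,t=cam("side"); im2,d2,k2,R2,t2=cam("scene")
A=cv2.resize(im[230:380,250:390],None,fx=2.8,fy=2.8,interpolation=cv2.INTER_CUBIC)
B=cv2.resize(im2[90:240,140:280],None,fx=2.8,fy=2.8,interpolation=cv2.INTER_CUBIC)
save("c5",np.hstack([A,B]))
E
```

```text
t 17.0 pos [ 512.4 -144.    59.4] jaw -170.7 open 32.0 F [ 0.9  0.2 -1. ] j [ 0.03  0.39 -0.47  0.01 -0.67  0.13]
dx -0.0002 dy 0.0567 dz 0.0014 yaw 0.0007
```

View pics/c5.png

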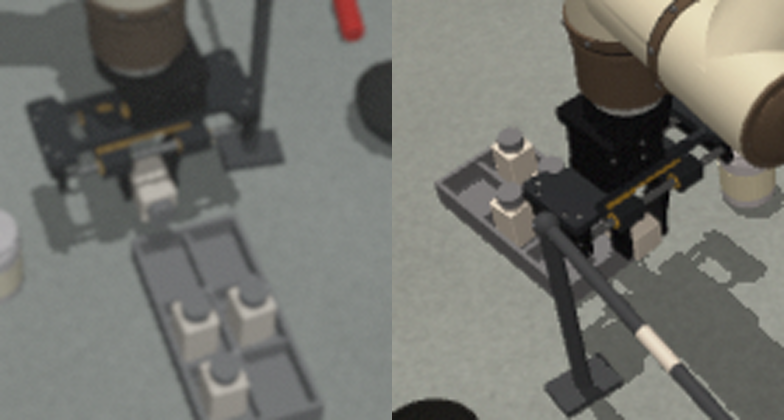

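Pot e is held level with its cap towards the crate end wall; the three pots in the crate stand. Press down on the wall edge, then in.

Call:
{"api": "carry_out", "payload": {
  "moves": [
    {"dx": 0, "dy": 0.02, "dz": 0, "yaw": 0, "gripper": 0},
    {"dx": 0, "dy": 0.03, "dz": 0, "yaw": 0, "gripper": 0},
    {"dx": 0, "dy": 0.035, "dz": 0, "yaw": 0, "gripper": 0},
    {"dx": 0, "dy": 0.04, "dz": 0, "yaw": 0, "gripper": 0},
    {"dx": 0, "dy": 0.045, "dz": 0, "yaw": 0, "gripper": 0},
    {"dx": 0, "dy": 0.05, "dz": 0, "yaw": 0, "gripper": 0},
    {"dx": 0, "dy": 0.054, "dz": 0, "yaw": 0, "gripper": 0},
    {"dx": 0, "dy": 0.054, "dz": 0, "yaw": 0, "gripper": 0}
  ]
}}

```text
time: 17.9
position: [515.6, -143.0, 18.8]
tool_rot: [[-0.163, 0.052, -0.985], [0.987, -0.002, -0.163], [-0.01, -0.999, -0.051]]
contact_force: [-3.9, 5.2, 7.4]
opening: 32.1
```

```bash
python3 g.py 513.6 -152.5 14 189.2
python3 - <<'E'
from h import *
im,d,k,R,t=cam("side"); im2,d2,k2,R2,t2=cam("scene")
A=cv2.resize(im[230:380,250:390],None,fx=2.8,fy=2.8,interpolation=cv2.INTER_CUBIC)
B=cv2.resize(im2[90:240,140:280],None,fx=2.8,fy=2.8,interpolation=cv2.INTER_CUBIC)
save("c6",np.hstack([A,B]))
E
```

```text
t 17.9 pos [ 515.6 -143.    18.8] jaw -170.6 open 32.1 F [-3.9  5.2  7.4] j [ 0.03  0.46 -0.5   0.01 -0.57  0.12]
dx -0.0113 dy 0.0058 dz 0.0047 yaw 0.0012
```

View pics/c6.png

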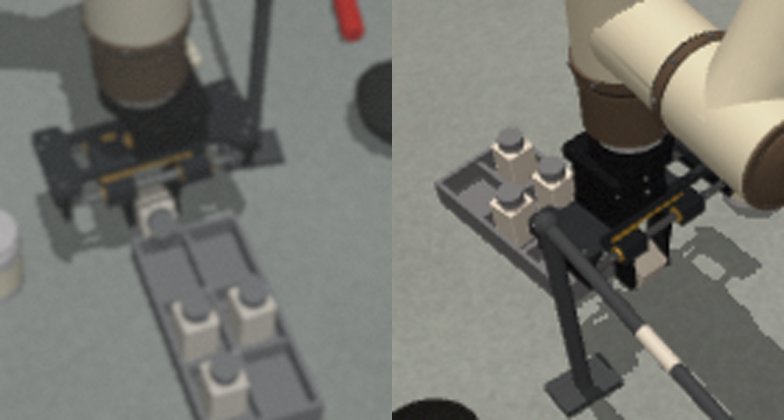

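The pot has tilted about 40° with only about 7 N. Continue, pushing towards the wall.

Call:
{"api": "carry_out", "payload": {
  "moves": [
    {"dx": -0.004, "dy": 0.002, "dz": 0.002, "yaw": 0, "gripper": 0},
    {"dx": -0.007, "dy": 0.004, "dz": 0.003, "yaw": 0, "gripper": 0},
    {"dx": -0.01, "dy": 0.006, "dz": 0.003, "yaw": 0, "gripper": 0},
    {"dx": -0.013, "dy": 0.006, "dz": 0.003, "yaw": 0, "gripper": 0},
    {"dx": -0.014, "dy": 0.006, "dz": 0.003, "yaw": 0, "gripper": 0},
    {"dx": -0.014, "dy": 0.006, "dz": 0.003, "yaw": 0, "gripper": 0}
  ]
}}

```text
time: 18.6
position: [517.3, -151.0, 16.3]
tool_rot: [[-0.164, 0.057, -0.985], [0.986, 0.001, -0.164], [-0.008, -0.998, -0.056]]
contact_force: [-2.6, 19.6, 12.3]
opening: 31.7
```

```bash
python3 g.py 513.6 -135 5 189.2
python3 - <<'E'
from h import *
im,d,k,R,t=cam("side"); im2,d2,k2,R2,t2=cam("scene")
A=cv2.resize(im[230:380,250:390],None,fx=2.8,fy=2.8,interpolation=cv2.INTER_CUBIC)
B=cv2.resize(im2[90:240,140:280],None,fx=2.8,fy=2.8,interpolation=cv2.INTER_CUBIC)
save("c7",np.hstack([A,B]))
E
```

```text
t 18.6 pos [ 517.3 -151.    16.3] jaw -170.5 open 31.7 F [-2.6 19.6 12.3] j [ 0.02  0.46 -0.49 -0.   -0.56  0.15]
dx 0.0206 dy 0.0138 dz 0.0020 yaw 0.0014
```

View pics/c7.png

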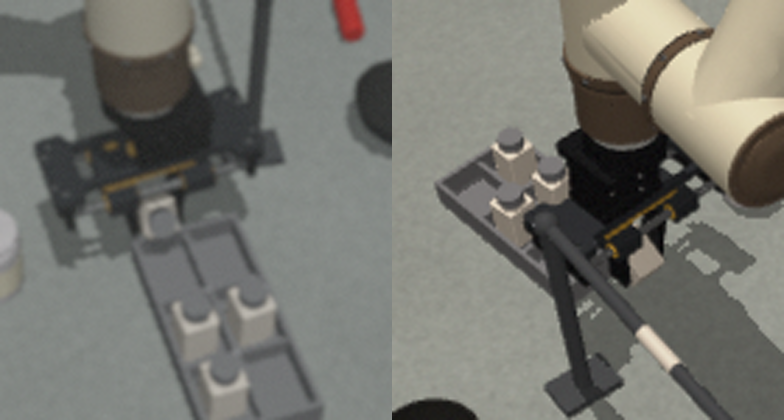

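Now about 55°. Push a little further.

Call:
{"api": "carry_out", "payload": {
  "moves": [
    {"dx": -0.004, "dy": 0.002, "dz": 0, "yaw": 0, "gripper": 0},
    {"dx": -0.007, "dy": 0.004, "dz": 0, "yaw": 0, "gripper": 0},
    {"dx": -0.009, "dy": 0.005, "dz": 0, "yaw": 0, "gripper": 0},
    {"dx": -0.01, "dy": 0.005, "dz": 0, "yaw": 0, "gripper": 0},
    {"dx": -0.01, "dy": 0.005, "dz": 0, "yaw": 0, "gripper": 0}
  ]
}}

```text
time: 19.2
position: [518.3, -154.5, 14.2]
tool_rot: [[-0.164, 0.056, -0.985], [0.986, 0.005, -0.164], [-0.004, -0.998, -0.056]]
contact_force: [-6.4, 26.0, 15.2]
opening: 31.8
```

```bash
python3 g.py 515 -130 30 189.2
python3 - <<'E'
from m import *
im,d,k,R,t=cam("side"); P=cloud(d,k,R,t); 
b=(470,560,-215,-120)
m=(P[...,0]>495)&(P[...,0]<530)&(P[...,1]>-215)&(P[...,1]<-140)&(P[...,2]>30)&(P[...,2]<80)
v,u=np.where(m)
for vv in range(v.min(),v.max()+1,2):
    q=P[vv][m[vv]]
    if len(q): print(vv,len(q),np.median(q,0).round(0), int(np.median(im[vv][m[vv]])))
E
```

```text
t 19.2 pos [ 518.3 -154.5   14.2] jaw -170.5 open 31.8 F [-6.4 26.  15.2] j [ 0.01  0.47 -0.48 -0.01 -0.56  0.17]
dx 0.0308 dy -0.0198 dz -0.0020 yaw 0.0015
300 1 [ 528. -156.   57.] 100
302 8 [ 520. -163.   59.] 127
304 10 [ 517. -169.   59.] 124
306 11 [ 516. -177.   61.] 107
308 14 [ 512. -178.   56.] 108
310 14 [ 511. -182.   52.] 113
312 11 [ 515. -186.   49.] 115
314 8 [ 515. -182.   36.] 108
318 1 [ 497. -189.   32.] 107
322 2 [ 498. -200.   30.] 106
326 1 [ 501. -213.   31.] 113
```

The numbers put the lower base edge on the table already (tilt about 36–42° from vertical, leaning on the wall). Releasing lets it lean stably on the wall; I can then nudge the cap from the crate side with the closed fingers so it tips upright. Release and rise.

Call:
{"api": "carry_out", "payload": {
  "moves": [
    {"dx": 0.001, "dy": 0, "dz": 0, "yaw": 0, "gripper": 0.6},
    {"dx": 0.001, "dy": 0, "dz": 0, "yaw": 0, "gripper": 0.6},
    {"dx": 0.001, "dy": 0, "dz": 0, "yaw": 0, "gripper": 0.6},
    {"dx": 0.001, "dy": 0, "dz": 0, "yaw": 0, "gripper": 0.6},
    {"dx": 0.001, "dy": 0, "dz": 0, "yaw": 0, "gripper": 0.6},
    {"dx": 0.001, "dy": -0.04, "dz": 0, "yaw": 0, "gripper": 0.6},
    {"dx": 0.001, "dy": -0.08, "dz": 0, "yaw": 0, "gripper": 0.6},
    {"dx": 0.001, "dy": -0.12, "dz": 0, "yaw": 0, "gripper": 0.6},
    {"dx": 0.001, "dy": -0.16, "dz": 0, "yaw": 0, "gripper": 0.6},
    {"dx": 0.001, "dy": -0.2, "dz": 0, "yaw": 0, "gripper": 0.6},
    {"dx": 0.001, "dy": -0.2, "dz": 0, "yaw": 0, "gripper": 0.6}
  ]
}}

```text
time: 20.35
position: [511.9, -155.4, 178.9]
tool_rot: [[-0.164, 0.066, -0.984], [0.986, 0.004, -0.165], [-0.007, -0.998, -0.066]]
contact_force: [-0.2, -0.5, -0.4]
opening: 52.1
```

```bash
python3 g.py 515 -130 30 189.2
python3 - <<'E'
from m import *
im,d,k,R,t=cam("side"); im2,d2,k2,R2,t2=cam("scene")
P=cloud(d,k,R,t); comps(P,im,54,70,(440,640,-390,80)); comps(P,im,33,54,(470,560,-215,-110)); comps(cloud(d2,k2,R2,t2),im2,33,75,(470,560,-215,-110))
A=cv2.resize(im[230:380,250:390],None,fx=2.8,fy=2.8,interpolation=cv2.INTER_CUBIC)
B=cv2.resize(im2[90:240,140:280],None,fx=2.8,fy=2.8,interpolation=cv2.INTER_CUBIC)
save("c8",np.hstack([A,B]))
E
```

```text
t 20.4 pos [ 511.9 -155.4  178.9] jaw -170.5 open 52.1 F [-0.2 -0.5 -0.4] j [ 0.01  0.24 -0.32 -0.   -0.94  0.16]
dx 0.0321 dy 0.1860 dz 0.0033 yaw 0.0016
px [307. 304.] n 83 med [ 519.3 -169.1   57.4] rect [ 518.3 -166.6] [29.  28.8] 87.8
px [340. 335.] n 125 med [ 581.5 -273.    64.5] rect [ 581.7 -271.9] [30.5 28.9] 8.9
px [320. 340.] n 136 med [ 530.4 -280.8   63.9] rect [ 531.7 -278. ] [30.9 28. ] 7.6
px [330. 362.] n 137 med [ 542.3 -340.7   65.1] rect [ 543.  -338.3] [30.  31.6] 10.2
px [305. 307.] n 100 med [ 511.8 -173.8   45.6] rect [ 518.5 -159.7] [30.8 52.9] 9.0
px [225. 179.] n 231 med [ 522.8 -151.4   49.5] rect [ 520.1 -156.4] [33.  54.5] 8.8
```

View pics/c8.png

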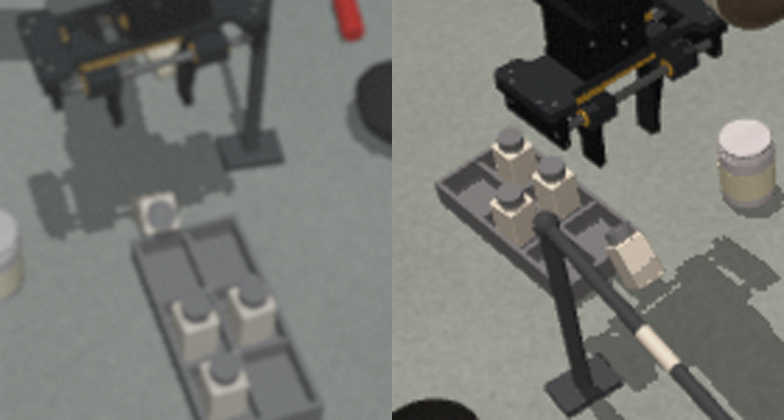

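The pot leans on the wall at right crop (635,255) as planned, its base on the table. I'll shut the fingers and enter the empty cell behind its cap.

Call:
{"api": "carry_out", "payload": {
  "moves": [
    {"dx": -0.066, "dy": 0, "dz": 0.005, "yaw": 0, "gripper": 0},
    {"dx": -0.066, "dy": 0, "dz": 0.005, "yaw": 0, "gripper": 0},
    {"dx": -0.066, "dy": 0.05, "dz": 0.009, "yaw": 0, "gripper": 0},
    {"dx": -0.066, "dy": 0.099, "dz": 0.009, "yaw": 0, "gripper": 0},
    {"dx": -0.066, "dy": 0.099, "dz": 0.009, "yaw": 0, "gripper": 0},
    {"dx": -0.066, "dy": 0.099, "dz": 0.009, "yaw": 0, "gripper": 0},
    {"dx": -0.066, "dy": 0.099, "dz": 0.009, "yaw": 0, "gripper": 0},
    {"dx": -0.066, "dy": 0.099, "dz": 0.009, "yaw": 0, "gripper": 0}
  ]
}}

```text
time: 21.25
position: [516.5, -207.6, 97.0]
tool_rot: [[-0.164, 0.061, -0.985], [0.986, 0.005, -0.164], [-0.005, -0.998, -0.061]]
contact_force: [1.2, -0.1, -0.2]
opening: 2.2
```

```bash
python3 g.py 521 -212 46; python3 g.py 514.5 -172 46
```

```text
t 21.2 pos [ 516.5 -207.6   97. ] jaw -170.5 open 2.2 F [ 1.2 -0.1 -0.2] j [-0.1   0.37 -0.36 -0.02 -0.78  0.27]
dx -0.0060 dy 0.0639 dz -0.0008 yaw 0.0000
t 21.2 pos [ 516.5 -207.6   97. ] jaw -170.5 open 2.2 F [ 1.2 -0.1 -0.2] j [-0.1   0.37 -0.36 -0.02 -0.78  0.27]
dx 0.0447 dy 0.0637 dz -0.0010 yaw 0.0000
```

Call:
{"api": "carry_out", "payload": {
  "moves": [
    {"dx": -0.006, "dy": 0.04, "dz": -0.001, "yaw": 0, "gripper": 0},
    {"dx": -0.006, "dy": 0.064, "dz": -0.001, "yaw": 0, "gripper": 0},
    {"dx": 0.002, "dy": 0.064, "dz": -0.001, "yaw": 0, "gripper": 0},
    {"dx": 0.008, "dy": 0.064, "dz": -0.001, "yaw": 0, "gripper": 0},
    {"dx": 0.013, "dy": 0.064, "dz": -0.001, "yaw": 0, "gripper": 0},
    {"dx": 0.018, "dy": 0.064, "dz": -0.001, "yaw": 0, "gripper": 0},
    {"dx": 0.023, "dy": 0.064, "dz": -0.001, "yaw": 0, "gripper": 0},
    {"dx": 0.028, "dy": 0.064, "dz": -0.001, "yaw": 0, "gripper": 0},
    {"dx": 0.033, "dy": 0.064, "dz": -0.001, "yaw": 0, "gripper": 0},
    {"dx": 0.037, "dy": 0.064, "dz": -0.001, "yaw": 0, "gripper": 0},
    {"dx": 0.041, "dy": 0.064, "dz": -0.001, "yaw": 0, "gripper": 0},
    {"dx": 0.045, "dy": 0.064, "dz": -0.001, "yaw": 0, "gripper": 0}
  ]
}}

```text
time: 22.45
position: [514.2, -171.3, 46.2]
tool_rot: [[-0.163, 0.062, -0.985], [0.987, 0.005, -0.163], [-0.005, -0.998, -0.062]]
contact_force: [0.4, -0.8, 0.8]
opening: 0.3
```

Run:
```python
from m import *
import g
im,d,k,R,t=cam("side"); im2,d2,k2,R2,t2=cam("scene")
b=(470,560,-200,-80)
for i,p in ((im,cloud(d,k,R,t)),(im2,cloud(d2,k2,R2,t2))): print('-'); comps(p,i,54,66,b); comps(p,i,35,52,b)
g.go(515,-205,120)
```

```text
-
-
px [223. 172.] n 32 med [ 518.  -163.2   59.2] rect [ 516.4 -166.3] [15.6 26.8] 63.1
px [229. 180.] n 75 med [ 518.6 -131.1   61.6] rect [ 518.3 -134.6] [29. 24.] 89.6
px [230. 186.] n 97 med [ 523.4 -121.1   46. ] rect [ 516.9 -131.8] [32.8 34. ] 5.2
t 22.6 pos [ 513.8 -171.1   45.5] jaw -170.5 open 0.6 F [0.3 0.2 0.1] j [-0.03  0.42 -0.45 -0.01 -0.64  0.2 ]
dx -0.0425 dy -0.0931 dz -0.0001 yaw 0.0000
```

Pot e is standing: cap at (518,-134), z 61. Rise, open, and go over it.

Call:
{"api": "carry_out", "payload": {
  "moves": [
    {"dx": -0.02, "dy": 0, "dz": 0, "yaw": 0, "gripper": 0},
    {"dx": -0.02, "dy": -0.05, "dz": 0, "yaw": 0, "gripper": 0},
    {"dx": -0.02, "dy": -0.1, "dz": 0, "yaw": 0, "gripper": 0.75},
    {"dx": 0, "dy": -0.13, "dz": 0, "yaw": 0, "gripper": 0.75},
    {"dx": 0.045, "dy": -0.13, "dz": 0, "yaw": 0, "gripper": 0.75},
    {"dx": 0.045, "dy": -0.13, "dz": 0, "yaw": 0, "gripper": 0.75},
    {"dx": 0.045, "dy": -0.13, "dz": 0, "yaw": 0, "gripper": 0.75},
    {"dx": 0.045, "dy": -0.13, "dz": 0, "yaw": 0, "gripper": 0.75},
    {"dx": 0.045, "dy": -0.13, "dz": 0, "yaw": 0, "gripper": 0.75},
    {"dx": 0.045, "dy": -0.13, "dz": 0, "yaw": 0, "gripper": 0.75},
    {"dx": 0.045, "dy": -0.13, "dz": 0, "yaw": 0, "gripper": 0.75},
    {"dx": 0.045, "dy": -0.13, "dz": 0, "yaw": 0, "gripper": 0.75}
  ]
}}

```text
time: 23.75
position: [501.7, -136.4, 148.9]
tool_rot: [[-0.164, 0.06, -0.985], [0.986, 0.005, -0.164], [-0.005, -0.998, -0.06]]
contact_force: [-0.3, 0.5, -0.8]
opening: 63.9
```

Run:
```python
from m import *
import g
b=(470,560,-200,-80)
for n in ("side","scene","wrist"):
    im,d,k,R,t=cam(n); p=cloud(d,k,R,t); print(n); comps(p,im,54,68,b); comps(p,im,35,52,b)
g.go(517.5,-133.5,28,189.2)
```

```text
side
px [303. 293.] n 76 med [ 516.9 -134.4   60.6] rect [ 516.7 -133.9] [25.1 26.6] 8.0
px [303. 299.] n 92 med [ 512.9 -144.1   46. ] rect [ 516.7 -135. ] [33.1 32.5] 3.8
scene
px [230. 180.] n 75 med [ 518.3 -129.4   61.2] rect [ 518.2 -130.6] [24.1 27.9] 12.9
px [231. 186.] n 94 med [ 526.  -121.    46.9] rect [ 518.1 -130.3] [31.5 34. ] 7.8
wrist
px [266. 217.] n 880 med [ 516.8 -130.2   60.7] rect [ 516.9 -129.1] [24.9 25.8] 4.3
px [270. 205.] n 736 med [ 515.  -140.6   48. ] rect [ 516.9 -129.3] [32.1 32.4] 5.7
t 23.9 pos [ 501.7 -136.2  149.1] jaw -170.5 open 64.9 F [ 0.8  0.4 -0. ] j [ 0.05  0.25 -0.39 -0.   -0.87  0.12]
dx 0.0008 dy 0.1523 dz -0.0109 yaw 0.0015
```

Call:
{"api": "carry_out", "payload": {
  "moves": [
    {"dx": 0.005, "dy": 0.06, "dz": -0.007, "yaw": 0.014, "gripper": 0.75},
    {"dx": 0.005, "dy": 0.11, "dz": -0.01, "yaw": 0.014, "gripper": 0.75},
    {"dx": 0.005, "dy": 0.152, "dz": -0.011, "yaw": 0.014, "gripper": 0.75},
    {"dx": 0.005, "dy": 0.152, "dz": -0.011, "yaw": 0.014, "gripper": 0.75},
    {"dx": 0.005, "dy": 0.152, "dz": -0.011, "yaw": 0.014, "gripper": 0},
    {"dx": 0.005, "dy": 0.152, "dz": -0.011, "yaw": 0.014, "gripper": 0},
    {"dx": 0.005, "dy": 0.152, "dz": -0.011, "yaw": 0.014, "gripper": 0},
    {"dx": 0.005, "dy": 0.152, "dz": -0.011, "yaw": 0.014, "gripper": 0},
    {"dx": 0.005, "dy": 0.152, "dz": -0.011, "yaw": 0.014, "gripper": 0},
    {"dx": 0.005, "dy": 0.152, "dz": -0.011, "yaw": 0.014, "gripper": 0},
    {"dx": 0.005, "dy": 0.152, "dz": -0.011, "yaw": 0.014, "gripper": 0},
    {"dx": 0.005, "dy": 0.152, "dz": -0.011, "yaw": 0.014, "gripper": 0}
  ]
}}

```text
time: 25.1
position: [517.2, -130.3, 29.2]
tool_rot: [[-0.121, 0.061, -0.991], [0.993, 0.005, -0.121], [-0.002, -0.998, -0.061]]
contact_force: [-1.8, 0.8, 6.4]
opening: 31.9
```

Call:
{"api": "carry_out", "payload": {
  "moves": [
    {"dx": 0, "dy": 0, "dz": 0, "yaw": 0, "gripper": 0},
    {"dx": 0, "dy": -0.04, "dz": 0, "yaw": 0, "gripper": 0},
    {"dx": 0, "dy": -0.08, "dz": 0, "yaw": 0, "gripper": 0},
    {"dx": 0, "dy": -0.08, "dz": 0, "yaw": 0, "gripper": 0}
  ]
}}

```text
time: 25.5
position: [516.3, -130.7, 97.3]
tool_rot: [[-0.122, 0.07, -0.99], [0.993, 0.004, -0.122], [-0.004, -0.998, -0.07]]
contact_force: [0.2, -0.5, -0.2]
opening: 32.0
```

```bash
python3 g.py 523.8 -207 70 189.2; python3 g.py 523.8 -207 35 189.2
```

```text
t 25.5 pos [ 516.3 -130.7   97.3] jaw -173.0 open 32.0 F [ 0.2 -0.5 -0.2] j [ 0.06  0.33 -0.44 -0.   -0.74  0.07]
dx -0.0956 dy 0.0343 dz 0.0048 yaw -0.0121
t 25.5 pos [ 516.3 -130.7   97.3] jaw -173.0 open 32.0 F [ 0.2 -0.5 -0.2] j [ 0.06  0.33 -0.44 -0.   -0.74  0.07]
dx -0.0955 dy 0.0779 dz 0.0078 yaw -0.0121
```

Call:
{"api": "carry_out", "payload": {
  "moves": [
    {"dx": -0.05, "dy": 0, "dz": 0.002, "yaw": -0.012, "gripper": 0},
    {"dx": -0.096, "dy": 0.01, "dz": 0.004, "yaw": -0.012, "gripper": 0},
    {"dx": -0.096, "dy": 0.034, "dz": 0.005, "yaw": -0.012, "gripper": 0},
    {"dx": -0.096, "dy": 0.06, "dz": 0.007, "yaw": -0.012, "gripper": 0},
    {"dx": -0.096, "dy": 0.079, "dz": 0.008, "yaw": -0.012, "gripper": 0},
    {"dx": -0.096, "dy": 0.079, "dz": 0.008, "yaw": -0.012, "gripper": 0},
    {"dx": -0.096, "dy": 0.079, "dz": 0.008, "yaw": -0.012, "gripper": 0.6},
    {"dx": -0.096, "dy": 0.079, "dz": 0.008, "yaw": -0.012, "gripper": 0.6},
    {"dx": -0.096, "dy": 0.079, "dz": 0.008, "yaw": -0.012, "gripper": 0.6},
    {"dx": -0.096, "dy": 0.079, "dz": 0.008, "yaw": -0.012, "gripper": 0.6},
    {"dx": -0.096, "dy": 0.03, "dz": 0.005, "yaw": -0.012, "gripper": 0.6},
    {"dx": -0.096, "dy": -0.02, "dz": 0.002, "yaw": -0.012, "gripper": 0.6}
  ]
}}

```text
time: 26.7
position: [522.0, -207.0, 113.2]
tool_rot: [[-0.159, 0.066, -0.985], [0.987, 0.005, -0.159], [-0.006, -0.998, -0.066]]
contact_force: [0.5, -0.4, 0.8]
opening: 51.9
```

Call:
{"api": "carry_out", "payload": {
  "moves": [
    {"dx": 0, "dy": -0.06, "dz": 0.05, "yaw": 0, "gripper": 1},
    {"dx": 0, "dy": -0.12, "dz": 0.1, "yaw": 0, "gripper": 1},
    {"dx": 0.02, "dy": -0.18, "dz": 0.15, "yaw": 0, "gripper": 1},
    {"dx": 0.06, "dy": -0.24, "dz": 0.15, "yaw": 0, "gripper": 1},
    {"dx": 0.1, "dy": -0.3, "dz": 0.15, "yaw": 0, "gripper": 1},
    {"dx": 0.15, "dy": -0.32, "dz": 0.15, "yaw": 0, "gripper": 1},
    {"dx": 0.2, "dy": -0.35, "dz": 0.15, "yaw": 0, "gripper": 1},
    {"dx": 0.2, "dy": -0.35, "dz": 0.15, "yaw": 0, "gripper": 1},
    {"dx": 0.2, "dy": -0.35, "dz": 0.15, "yaw": 0, "gripper": 1},
    {"dx": 0.2, "dy": -0.35, "dz": 0.15, "yaw": 0, "gripper": 1}
  ]
}}

```text
time: 27.7
position: [359.4, -69.1, 383.8]
tool_rot: [[-0.161, 0.067, -0.985], [0.987, 0.006, -0.161], [-0.005, -0.998, -0.067]]
contact_force: [0.7, -0.6, -0.2]
opening: 86.9
```

Run:
```python
from m import *
import g
g.go(450,180,350,90)
for n in ("scene","side","wrist"):
    im,d,k,R,t=cam(n); P=cloud(d,k,R,t); np.savez(f"{n}9",im=im,P=P); print(n); comps(P,im,54,75,(470,640,-390,-120)); print("carrier pan"); comps(P,im,12,24,(400,560,150,300)); print("tab"); comps(P,im,190,240,(400,560,150,300)); print("strap"); comps(P,im,60,180,(400,560,150,300))
    rm=(abs(P[...,0]-622)<12)&(P[...,2]>210)&(P[...,2]<232); g_=im.astype(float).mean(-1)
    q=P[rm&(g_>120)]; print("band y", np.percentile(q[:,1],[2,50,98]) if len(q) else 0, np.median(q,0) if len(q) else 0, len(q))
    q=P[rm]; 
    if len(q)>50: print("rail fit x=a*y+b",np.polyfit(q[:,1],q[:,0],1), q[:,1].min(),q[:,1].max())
im=np.load("side9.npz")["im"]; im2=np.load("scene9.npz")["im"]
A=cv2.resize(im[130:380,220:380],None,fx=2.3,fy=2.3,interpolation=cv2.INTER_CUBIC)
B=cv2.resize(im2[120:370,180:350],None,fx=2.3,fy=2.3,interpolation=cv2.INTER_CUBIC)
save("c9",np.hstack([A,B]))
```

```text
t 27.7 pos [359.4 -69.1 383.8] jaw -170.7 open 86.9 F [ 0.7 -0.6 -0.2] j [ 0.27 -0.2  -0.27  0.01 -1.44 -0.11]
dx 0.2892 dy 0.0516 dz -0.1589 yaw 0.5517
scene
px [182. 141.] n 94 med [ 546.8 -330.5   64.4] rect [ 544.6 -334. ] [30. 33.] 3.2
px [196. 151.] n 103 med [ 535.6 -273.    64.7] rect [ 533.8 -275.2] [29.2 34.5] 15.5
px [182. 161.] n 103 med [ 585.3 -263.7   64.6] rect [ 583.7 -267.1] [30.  32.4] 12.2
px [212. 164.] n 109 med [ 525.9 -204.2   63.9] rect [ 524.5 -206. ] [32.  29.4] 5.6
carrier pan
px [330. 276.] n 313 med [476.1 235.1  18.7] rect [469.7 225. ] [83.8 93.6] 86.6
px [328. 281.] n 69 med [491.2 245.6  18.2] rect [488.4 232.9] [26.8 57.4] 30.7
tab
px [335. 226.] n 245 med [474.8 231.6 219.5] rect [470.3 225.9] [17.1 29.7] 88.0
strap
px [342. 246.] n 237 med [449.3 231.  121.5] rect [449.5 227.2] [22.6 20.2] 72.7
px [326. 243.] n 152 med [494.6 226.6 170.6] rect [490.4 224.9] [22.3 19.3] 89.9
band y [ 64.46267899  86.29649286 149.18733756] [624.6748076   86.29649286 226.62036902] 121
rail fit x=a*y+b [-8.18628214e-03  6.23562783e+02] -981.5187337261727 337.291549044
[... 795 characters left out ...]
22 104.58361896 874.3743971 ] [622.19708532 104.58361896 225.85442372] 98
rail fit x=a*y+b [-4.44955665e-03  6.22020108e+02] -85.34004620870769 877.2204588732169
wrist
px [188.  41.] n 416 med [ 522.4 -204.4   65.1] rect [ 523.6 -204.3] [30.1 26.6] 16.7
carrier pan
px [192. 331.] n 154 med [490.6 266.   19.8] rect [489.7 264.3] [10.2 55.9] 86.8
px [221. 335.] n 88 med [435.6 267.9  20.9] rect [438.3 255.2] [32.4 23.4] 85.1
tab
strap
px [203. 353.] n 297 med [445.9 220.9 117. ] rect [447.6 229.6] [22.1  6.4] 88.7
px [161. 366.] n 169 med [493.9 218.7 160.9] rect [494.5 223.9] [23.2 16.3] 57.4
band y 0 0 0
rail fit x=a*y+b [-1.03697734e-02  6.22106854e+02] -81.00358792694735 57.892987962510404
```

View pics/c9.png

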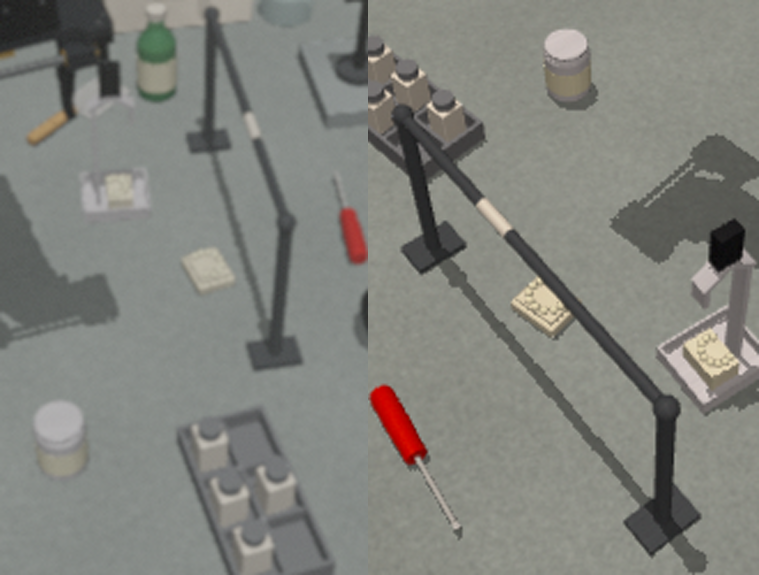

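All four pots stand in the crate (tops at 65 mm). The aluminium carrier is at right crop (715,360): tab at (470,225), z up to about 225, yaw about -3°, lip facing the rail. The purple look-alike is elsewhere. Go above the tab, and refine the band and rail positions.

Run:
```python
from m import *
import g
for n in ("scene2","side2","scene9","side9","wrist2"):
    z=np.load(n+".npz"); P=z["P"]; L=z["im"].astype(float).mean(-1)
    m=(abs(P[...,0]-622)<12)&(P[...,2]>212)&(P[...,2]<232)&(P[...,1]>20)&(P[...,1]<180)
    q=P[m]; l=L[m]; thr=120
    b=[(l[(q[:,1]>=y)&(q[:,1]<y+4)]>thr).mean() if ((q[:,1]>=y)&(q[:,1]<y+4)).any() else np.nan for y in range(50,126,4)]
    print(n,np.round(b,1))
    m=(abs(P[...,0]-622)<14)&(P[...,2]>60)&(P[...,2]<190); q=P[m]
    for s in (-76,320):
        r=q[abs(q[:,1]-s)<25]; print(" post",s,len(r),np.median(r,0).round(1) if len(r) else 0)
g.go(470,225,290,87)
```

```text
scene2 [0.  0.  0.  0.8 1.  1.  1.  1.  1.  1.  1.  1.  1.  1.  0.5 0.  0.  0.
 0. ]
 post -76 244 [629.1 -67.4 127.9]
 post 320 231 [621.5 332.2 130.7]
side2 [0.  0.  0.  0.5 1.  1.  1.  1.  1.  1.  1.  1.  1.  1.  1.  0.2 0.3 0.
 0. ]
 post -76 215 [624.1 -78.6 130.3]
 post 320 130 [615.9 321.1 112.6]
scene9 [0.  0.  0.  0.9 1.  1.  1.  1.  1.  1.  1.  1.  1.  1.  0.5 0.  0.  0.
 0. ]
 post -76 242 [629.  -67.4 128.7]
 post 320 229 [621.2 332.1 130. ]
side9 [0.  0.  0.2 0.8 0.8 1.  1.  1.  1.  1.  1.  1.  1.  1.  1.  0.7 0.2 0.
 0. ]
 post -76 218 [624.5 -78.8 129.9]
 post 320 167 [615.7 320.7 127.2]
wrist2 [0.  0.  0.  0.  0.6 0.9 1.  1.  0.9 1.  1.  0.9 1.  1.  1.  0.6 0.1 nan
 nan]
 post -76 414 [621.6 -75.4 137.9]
 post 320 0 0
t 27.9 pos [359.4 -70.2 382.5] jaw -170.9 open 87.1 F [ 1.1 -0.2 -0.2] j [ 0.27 -0.2  -0.27  0.01 -1.44 -0.11]
dx 0.3432 dy 0.1258 dz -0.1872 yaw 0.5673
```

Call:
{"api": "carry_out", "payload": {
  "moves": [
    {"dx": 0.28, "dy": 0.06, "dz": -0.19, "yaw": 0.569, "gripper": 1},
    {"dx": 0.28, "dy": 0.06, "dz": -0.19, "yaw": 0.569, "gripper": 1},
    {"dx": 0.28, "dy": 0.06, "dz": -0.19, "yaw": 0.569, "gripper": 1},
    {"dx": 0.28, "dy": 0.06, "dz": -0.19, "yaw": 0.569, "gripper": 1},
    {"dx": 0.28, "dy": 0.06, "dz": -0.19, "yaw": 0.569, "gripper": 1},
    {"dx": 0.28, "dy": 0.06, "dz": -0.19, "yaw": 0.569, "gripper": 1},
    {"dx": 0.28, "dy": 0.06, "dz": -0.19, "yaw": 0.569, "gripper": 1},
    {"dx": 0.28, "dy": 0.06, "dz": -0.19, "yaw": 0.569, "gripper": 1},
    {"dx": 0.28, "dy": 0.06, "dz": -0.19, "yaw": 0.569, "gripper": 1},
    {"dx": 0.28, "dy": 0.06, "dz": -0.19, "yaw": 0.569, "gripper": 1},
    {"dx": 0.28, "dy": 0.06, "dz": -0.19, "yaw": 0.569, "gripper": 1},
    {"dx": 0.28, "dy": 0.06, "dz": -0.19, "yaw": 0.569, "gripper": 1}
  ]
}}

```text
time: 29.05
position: [477.4, 174.0, 341.3]
tool_rot: [[0.998, 0.061, 0.026], [-0.026, 0.002, 1.0], [0.061, -0.998, 0.004]]
contact_force: [0.1, -0.3, 1.2]
opening: 87.4
```

Run:
```python
from m import *
import g
for n in ("wrist","scene","side"):
    im,d,k,R,t=cam(n); P=cloud(d,k,R,t); print(n,"tab"); comps(P,im,195,240,(400,560,150,300)); print("pan"); comps(P,im,12,24,(400,560,150,300))
g.go(470,225,190,87)
```

```text
wrist tab
px [339. 182.] n 969 med [466.5 226.6 229.1] rect [469.4 228.5] [16.3 28.2] 87.5
pan
px [311. 138.] n 533 med [449.2 216.   20.4] rect [469.9 229.2] [80.2 90.2] 87.3
scene tab
px [336. 225.] n 228 med [473.6 231.3 222.5] rect [470.4 226.2] [18.8 28.7] 87.9
pan
px [330. 276.] n 312 med [477.5 233.   19.1] rect [469.8 225.8] [82.1 92.3] 87.6
px [328. 281.] n 65 med [491.7 241.5  19.3] rect [488.4 232.1] [26.9 57.7] 28.9
side tab
px [267. 163.] n 130 med [470.3 219.2 217.4] rect [470.3 224. ] [23.  28.2] 86.5
pan
px [274. 205.] n 54 med [491.7 263.   18.3] rect [485. 261.] [20.9 64.9] 78.8
px [271. 220.] n 126 med [470.8 188.8  18.5] rect [470.1 205.1] [47.5 89.7] 84.5
t 29.2 pos [477.3 174.3 341.7] jaw 89.1 open 87.2 F [-0.6  0.3 -0.5] j [ 0.69  0.09 -0.11  0.04 -1.33 -2.29]
dx -0.0218 dy 0.1889 dz 0.0626 yaw 0.0116
```

Call:
{"api": "carry_out", "payload": {
  "moves": [
    {"dx": -0.012, "dy": 0.04, "dz": 0.065, "yaw": 0.009, "gripper": 1},
    {"dx": -0.015, "dy": 0.07, "dz": 0.065, "yaw": 0.009, "gripper": 0.7},
    {"dx": -0.018, "dy": 0.11, "dz": 0.065, "yaw": 0.009, "gripper": 0.7},
    {"dx": -0.02, "dy": 0.15, "dz": 0.065, "yaw": 0.009, "gripper": 0.7},
    {"dx": -0.023, "dy": 0.189, "dz": 0.065, "yaw": 0.009, "gripper": 0.7},
    {"dx": -0.023, "dy": 0.189, "dz": 0.065, "yaw": 0.009, "gripper": 0.7},
    {"dx": -0.023, "dy": 0.189, "dz": 0.065, "yaw": 0.009, "gripper": 0},
    {"dx": -0.023, "dy": 0.189, "dz": 0.065, "yaw": 0.009, "gripper": 0},
    {"dx": -0.023, "dy": 0.189, "dz": 0.065, "yaw": 0.009, "gripper": 0},
    {"dx": -0.023, "dy": 0.189, "dz": 0.065, "yaw": 0.009, "gripper": 0},
    {"dx": -0.023, "dy": 0.189, "dz": 0.065, "yaw": 0.009, "gripper": 0},
    {"dx": -0.023, "dy": 0.189, "dz": 0.065, "yaw": 0.009, "gripper": 0}
  ]
}}

```text
time: 30.4
position: [469.2, 227.0, 190.3]
tool_rot: [[0.997, 0.062, 0.044], [-0.044, 0.003, 0.999], [0.062, -0.998, 0.006]]
contact_force: [0.4, 0.2, 1.0]
opening: 20.9
```

Call:
{"api": "carry_out", "payload": {
  "moves": [
    {"dx": 0, "dy": 0, "dz": 0, "yaw": 0, "gripper": 0},
    {"dx": 0, "dy": 0, "dz": 0, "yaw": 0, "gripper": 0},
    {"dx": 0, "dy": 0, "dz": 0, "yaw": 0, "gripper": 0}
  ]
}}

```text
time: 30.7
position: [469.1, 227.0, 190.3]
tool_rot: [[0.997, 0.062, 0.044], [-0.044, 0.003, 0.999], [0.062, -0.998, 0.005]]
contact_force: [-0.6, -0.7, -0.2]
opening: 15.7
```

```bash
python3 g.py 472 226.5 310; python3 g.py 621.5 230 310 90
```

```text
t 30.7 pos [469.1 227.  190.3] jaw 87.5 open 15.7 F [-0.6 -0.7 -0.2] j [ 0.79  0.21 -0.35  0.05 -0.97 -2.43]
dx 0.0129 dy -0.1492 dz 0.0004 yaw 0.0000
t 30.7 pos [469.1 227.  190.3] jaw 87.5 open 15.7 F [-0.6 -0.7 -0.2] j [ 0.79  0.21 -0.35  0.05 -0.97 -2.43]
dx 0.1991 dy -0.1375 dz 0.0130 yaw -0.0140
```

The tab is gripped (15.7 mm). Lift and move over the rail's left part.

Call:
{"api": "carry_out", "payload": {
  "moves": [
    {"dx": 0.003, "dy": -0.03, "dz": 0, "yaw": 0, "gripper": 0},
    {"dx": 0.006, "dy": -0.07, "dz": 0, "yaw": 0, "gripper": 0},
    {"dx": 0.01, "dy": -0.11, "dz": 0, "yaw": -0.005, "gripper": 0},
    {"dx": 0.013, "dy": -0.147, "dz": 0, "yaw": -0.01, "gripper": 0},
    {"dx": 0.013, "dy": -0.147, "dz": 0, "yaw": -0.014, "gripper": 0},
    {"dx": 0.05, "dy": -0.144, "dz": 0.004, "yaw": -0.014, "gripper": 0},
    {"dx": 0.09, "dy": -0.142, "dz": 0.007, "yaw": -0.014, "gripper": 0},
    {"dx": 0.13, "dy": -0.14, "dz": 0.01, "yaw": -0.014, "gripper": 0},
    {"dx": 0.17, "dy": -0.138, "dz": 0.012, "yaw": -0.014, "gripper": 0},
    {"dx": 0.197, "dy": -0.137, "dz": 0.013, "yaw": -0.014, "gripper": 0},
    {"dx": 0.197, "dy": -0.137, "dz": 0.013, "yaw": -0.014, "gripper": 0},
    {"dx": 0.197, "dy": -0.137, "dz": 0.013, "yaw": -0.014, "gripper": 0}
  ]
}}

```text
time: 31.9
position: [619.1, 229.7, 305.9]
tool_rot: [[0.998, 0.056, 0.001], [-0.001, 0.001, 1.0], [0.056, -0.998, 0.001]]
contact_force: [-0.1, -0.6, -3.6]
opening: 15.9
```

Run:
```python
from m import *
import g
b=(560,690,170,290)
for n in ("scene","side"):
    im,d,k,R,t=cam(n); P=cloud(d,k,R,t); print(n); print("tab/hook"); comps(P,im,282,320,b,15); print("strap/lip"); comps(P,im,235,280,b,15); print("rail"); comps(P,im,210,232,(590,650,100,300),15)
    A=cv2.resize(im[110:290,200:400],None,fx=2,fy=2,interpolation=cv2.INTER_CUBIC) if n=="side" else cv2.resize(im2[170:350,200:400],None,fx=2,fy=2,interpolation=cv2.INTER_CUBIC) if 0 else cv2.resize(im[150:330,200:400],None,fx=2,fy=2,interpolation=cv2.INTER_CUBIC)
    L=A if n=="scene" else np.hstack([L,A])
save("c10",L); g.go(619.5,230,238.5,90)
```

```text
scene
tab/hook
px [269. 245.] n 223 med [634.  234.2 293.4] rect [634.  233.2] [31.5 37.8] 35.8
strap/lip
px [285. 247.] n 29 med [598.3 226.1 250.7] rect [598.1 225.7] [ 1.7 11.3] 1.4
px [265. 257.] n 55 med [646.9 235.7 268. ] rect [645.2 229.7] [ 5.6 21.1] 3.8
rail
px [250. 231.] n 215 med [623.1 142.3 226.2] rect [621.6 142. ] [12.7 83.2] 1.8
px [287. 257.] n 58 med [597.4 232.8 219.8] rect [597.5 229.4] [ 6.5 21.1] 14.1
px [285. 270.] n 281 med [620.1 256.3 225.6] rect [618.5 253.7] [12.9 91.9] 1.4
side
tab/hook
px [319. 133.] n 142 med [613.6 221.4 295.3] rect [618.9 225.9] [31.3 61.1] 83.2
strap/lip
px [328. 142.] n 26 med [643.1 222.  265.6] rect [644.7 227.8] [26.1  6.3] 89.6
px [311. 146.] n 47 med [595.  220.9 257. ] rect [595.6 229.8] [ 7.1 25. ] 3.2
rail
px [321. 161.] n 182 med [618.9 192.1 226.3] rect [619.9 200.8] [ 12.3 197. ] 1.2
px [310. 156.] n 20 med [593.4 224.  225.4] rect [594.4 227.2] [24.4  5.7] 83.6
t 32.0 pos [618.8 230.  307.9] jaw 90.0 open 15.6 F [ 0.3 -0.4 -3.4] j [ 0.62  0.38  0.19  0.03 -1.34 -2.19]
dx -0.0042 dy 0.0866 dz -0.0002 yaw 0.0001
```

View pics/c10.png

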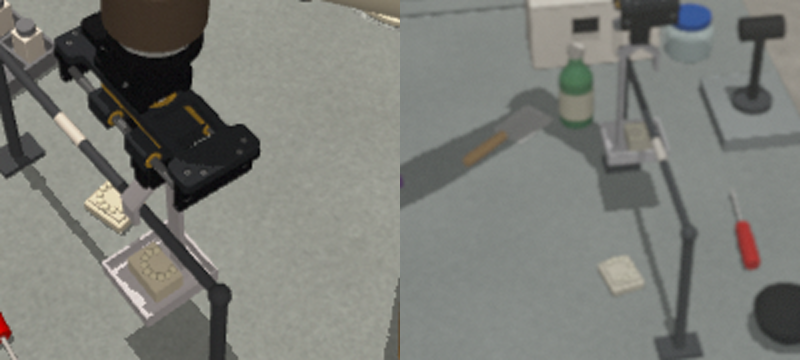

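The rail is between strap (597) and lip (645.5), hook centre at about 620.3 against rail at about 620. Lower onto the rail.

Call:
{"api": "carry_out", "payload": {
  "moves": [
    {"dx": -0.002, "dy": 0.03, "dz": 0, "yaw": 0, "gripper": 0},
    {"dx": -0.003, "dy": 0.055, "dz": 0, "yaw": 0, "gripper": 0},
    {"dx": -0.004, "dy": 0.07, "dz": 0, "yaw": 0, "gripper": 0},
    {"dx": -0.004, "dy": 0.08, "dz": 0, "yaw": 0, "gripper": 0},
    {"dx": -0.004, "dy": 0.084, "dz": 0, "yaw": 0, "gripper": 0},
    {"dx": -0.004, "dy": 0.087, "dz": 0, "yaw": 0, "gripper": 0},
    {"dx": -0.004, "dy": 0.089, "dz": 0, "yaw": 0, "gripper": 0},
    {"dx": -0.004, "dy": 0.089, "dz": 0, "yaw": 0, "gripper": 0},
    {"dx": -0.004, "dy": 0.089, "dz": 0, "yaw": 0, "gripper": 0},
    {"dx": -0.004, "dy": 0.089, "dz": 0, "yaw": 0, "gripper": 0}
  ]
}}

```text
time: 33.0
position: [620.2, 230.3, 238.4]
tool_rot: [[0.998, 0.062, -0.001], [0.0, 0.003, 1.0], [0.062, -0.998, 0.003]]
contact_force: [-2.3, 0.1, 3.9]
opening: 16.0
```

Run:
```python
from m import *
import g
b=(570,690,170,290)
for n in ("scene","side"):
    im,d,k,R,t=cam(n); P=cloud(d,k,R,t); print(n); print("strap/lip"); comps(P,im,180,212,b,15); print("pan"); comps(P,im,48,72,(540,700,160,300),40)
g.go(619.5,86,238.5,90)
```

```text
scene
strap/lip
px [267. 276.] n 46 med [648.1 236.3 200.4] rect [648.2 230.6] [ 6.7 21.8] 17.6
pan
px [279. 304.] n 1100 med [627.8 237.5  55.9] rect [618.4 229.4] [84.  90.6] 90.0
side
strap/lip
px [311. 164.] n 29 med [595.7 221.5 196.7] rect [596.5 227.2] [ 5.2 24.9] 8.5
px [327. 161.] n 21 med [644.2 224.4 198.3] rect [646.8 226.1] [19.8  7.6] 88.4
pan
px [316. 199.] n 443 med [608.5 218.1  59. ] rect [618.2 229.1] [88.1 90.2] 89.6
t 33.1 pos [620.2 230.3 238.3] jaw 90.0 open 15.5 F [-3.4  0.3  5.7] j [ 0.62  0.41  0.07  0.04 -1.18 -2.2 ]
dx -0.0010 dy -0.0007 dz -0.1804 yaw 0.0002
```

Seated (contact force reversed to about +5 N, pan underside about 47 mm). Band centre is about y=87. Slide along.

Call:
{"api": "carry_out", "payload": {
  "moves": [
    {"dx": 0, "dy": 0.001, "dz": -0.015, "yaw": 0, "gripper": 0},
    {"dx": 0, "dy": 0.001, "dz": -0.035, "yaw": 0, "gripper": 0},
    {"dx": 0, "dy": 0.001, "dz": -0.055, "yaw": 0, "gripper": 0},
    {"dx": 0.001, "dy": 0.001, "dz": -0.075, "yaw": 0, "gripper": 0},
    {"dx": 0.001, "dy": 0.001, "dz": -0.095, "yaw": 0, "gripper": 0},
    {"dx": 0.001, "dy": 0.001, "dz": -0.115, "yaw": 0, "gripper": 0},
    {"dx": 0.001, "dy": 0.001, "dz": -0.135, "yaw": 0, "gripper": 0},
    {"dx": 0.001, "dy": 0.001, "dz": -0.152, "yaw": 0, "gripper": 0},
    {"dx": 0.001, "dy": 0.001, "dz": -0.166, "yaw": 0, "gripper": 0},
    {"dx": 0.001, "dy": 0.001, "dz": -0.175, "yaw": 0, "gripper": 0},
    {"dx": 0.001, "dy": 0.001, "dz": -0.179, "yaw": 0, "gripper": 0},
    {"dx": 0.001, "dy": 0.001, "dz": -0.179, "yaw": 0, "gripper": 0}
  ]
}}

```text
time: 34.3
position: [622.1, 86.5, 237.5]
tool_rot: [[0.998, 0.063, -0.0], [0.0, 0.002, 1.0], [0.063, -0.998, 0.002]]
contact_force: [4.0, 0.0, 0.1]
opening: 15.7
```

```bash
cat > b.py <<'E'
from m import *
import g
for n in ("scene","side"):
    im,d,k,R,t=cam(n); P=cloud(d,k,R,t); print(n); print("strap/lip"); comps(P,im,180,212,(570,690,20,150),15); print("pan"); comps(P,im,48,72,(540,700,20,160),40)
    L=im.astype(float).mean(-1); m=(abs(P[...,0]-622)<12)&(P[...,2]>212)&(P[...,2]<232); q=P[m]; l=L[m]
    print([(y,int(np.median(l[(q[:,1]>=y)&(q[:,1]<y+4)]))) for y in range(46,130,4) if ((q[:,1]>=y)&(q[:,1]<y+4)).any()])
    A=cv2.resize(im[130:300,190:360] if n=="scene" else im[130:300,270:440],None,fx=2.3,fy=2.3,interpolation=cv2.INTER_CUBIC)
    S=A if n=="scene" else np.hstack([S,A])
save("c11",S); g.go(621,87,330,90)
E
python3 b.py
```

```text
scene
strap/lip
px [226. 229.] n 43 med [650.1  93.7 198.2] rect [648.4  86.4] [ 7.1 21.1] 4.2
pan
px [242. 259.] n 987 med [628.4  95.6  57.3] rect [621.3  85.6] [91.6 83.6] 0.3
[(46, 48), (50, 48), (54, 56), (58, 77), (78, 91), (86, 112), (90, 133), (94, 121), (98, 137), (102, 142), (106, 84), (110, 55), (114, 47), (118, 48), (122, 48), (126, 48)]
side
strap/lip
px [339. 193.] n 28 med [647.4  78.  200. ] rect [648.7  84.3] [20.7  9.3] 89.4
px [321. 196.] n 34 med [597.9  77.4 194.9] rect [599.   85.3] [25.   6.4] 88.0
pan
px [325. 231.] n 526 med [610.2  78.   58.5] rect [619.7  86.9] [89.1 89.8] 0.1
[(46, 72), (50, 65), (54, 58), (58, 79), (62, 100), (66, 111), (70, 120), (74, 119), (78, 117), (82, 93), (86, 111)]
t 34.4 pos [622.1  86.5 237.5] jaw 90.0 open 15.6 F [ 3.7 -0.4  0.2] j [ 0.41  0.35 -0.02  0.03 -1.14 -1.99]
dx 0.0060 dy -0.1154 dz 0.0008 yaw 0.0002
```

View pics/c11.png

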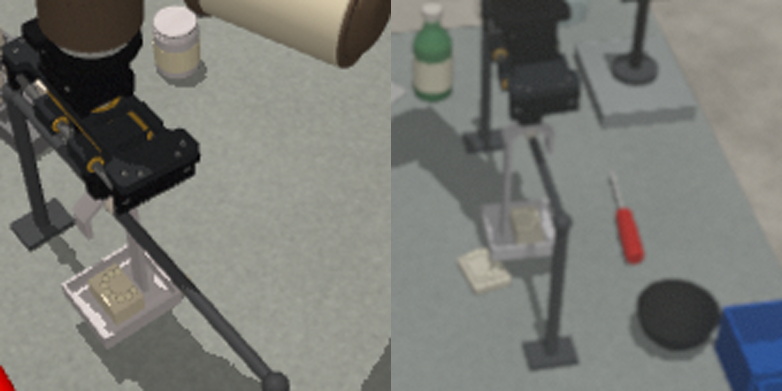

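Hook and band centres agree within about 1 mm in both views. Release, rise, and let it settle.

Call:
{"api": "carry_out", "payload": {
  "moves": [
    {"dx": 0, "dy": 0, "dz": 0, "yaw": 0, "gripper": 0.3},
    {"dx": 0, "dy": 0, "dz": 0, "yaw": 0, "gripper": 0.5},
    {"dx": 0, "dy": 0, "dz": 0, "yaw": 0, "gripper": 0.6},
    {"dx": 0, "dy": 0, "dz": 0, "yaw": 0, "gripper": 0.6},
    {"dx": 0, "dy": 0, "dz": 0, "yaw": 0, "gripper": 0.6},
    {"dx": 0.003, "dy": -0.04, "dz": 0, "yaw": 0, "gripper": 0.6},
    {"dx": 0.006, "dy": -0.08, "dz": 0, "yaw": 0, "gripper": 0.6},
    {"dx": 0.006, "dy": -0.12, "dz": 0, "yaw": 0, "gripper": 0.6},
    {"dx": 0, "dy": -0.17, "dz": 0, "yaw": 0, "gripper": 0.6},
    {"dx": -0.05, "dy": -0.2, "dz": 0, "yaw": 0, "gripper": 0.6},
    {"dx": -0.1, "dy": -0.2, "dz": 0, "yaw": 0, "gripper": 0.6},
    {"dx": -0.15, "dy": -0.2, "dz": 0, "yaw": 0, "gripper": 0.6}
  ]
}}

```text
time: 35.6
position: [491.0, 86.2, 390.2]
tool_rot: [[0.998, 0.065, -0.0], [0.0, 0.002, 1.0], [0.065, -0.998, 0.002]]
contact_force: [-0.4, 1.8, 0.2]
opening: 52.2
```

Call:
{"api": "carry_out", "payload": {
  "moves": [
    {"dx": 0, "dy": 0, "dz": 0, "yaw": 0, "gripper": 0.6},
    {"dx": 0, "dy": 0, "dz": 0, "yaw": 0, "gripper": 0.6},
    {"dx": 0, "dy": 0, "dz": 0, "yaw": 0, "gripper": 0.6},
    {"dx": 0, "dy": 0, "dz": 0, "yaw": 0, "gripper": 0.6},
    {"dx": 0, "dy": 0, "dz": 0, "yaw": 0, "gripper": 0.6},
    {"dx": 0, "dy": 0, "dz": 0, "yaw": 0, "gripper": 0.6},
    {"dx": 0, "dy": 0, "dz": 0, "yaw": 0, "gripper": 0.6},
    {"dx": 0, "dy": 0, "dz": 0, "yaw": 0, "gripper": 0.6},
    {"dx": 0, "dy": 0, "dz": 0, "yaw": 0, "gripper": 0.6},
    {"dx": 0, "dy": 0, "dz": 0, "yaw": 0, "gripper": 0.6},
    {"dx": 0, "dy": 0, "dz": 0, "yaw": 0, "gripper": 0.6},
    {"dx": 0, "dy": 0, "dz": 0, "yaw": 0, "gripper": 0.6}
  ]
}}

```text
time: 36.8
position: [490.9, 86.2, 390.3]
tool_rot: [[0.998, 0.065, -0.0], [0.0, 0.002, 1.0], [0.065, -0.998, 0.002]]
contact_force: [0.5, -1.2, -0.6]
opening: 51.9
```

```bash
sed -i 's/c11/c12/; s/^save.*/&\nfor n in ("scene","side"):\n    im,d,k,R,t=cam(n); P=cloud(d,k,R,t); print(n,"tops"); comps(P,im,54,75,(470,640,-390,-120)); print("tab"); comps(P,im,236,290,(560,690,40,140))/' b.py; python3 b.py
```

```text
scene
strap/lip
px [246. 219.] n 45 med [601.9  93.9 194.1] rect [601.7  86.5] [ 6.5 20.3] 15.3
px [226. 229.] n 44 med [650.5  94.  199.5] rect [650.9  87.4] [ 7.1 19.8] 18.8
pan
px [242. 259.] n 992 med [627.7  95.   57.4] rect [621.8  85.8] [91.9 84.3] 1.2
[(46, 67), (50, 66), (54, 63), (58, 78), (86, 111), (90, 120), (94, 119), (98, 138), (102, 147), (106, 145), (110, 70), (114, 70), (118, 68), (122, 73), (126, 68)]
side
strap/lip
px [338. 193.] n 26 med [646.4  78.4 197.4] rect [647.8  83.3] [ 6.4 17.9] 3.3
px [321. 195.] n 31 med [598.2  78.2 194.7] rect [597.1  83.4] [ 5.3 22.2] 15.4
pan
px [325. 231.] n 517 med [611.3  77.3  58.4] rect [620.6  84. ] [87.9 88.9] 89.9
[(46, 85), (50, 82), (54, 92), (58, 91), (62, 130), (66, 148), (70, 157), (74, 140), (78, 137), (82, 118), (86, 94), (90, 115), (126, 93)]
t 36.9 pos [490.9  86.2 390.3] jaw 90.0 open 52.3 F [ 0.2 -0.8 -0. ] j [ 0.52  0.05 -0.03  0.03 -1.43 -2.09]
dx 0.1574 dy 0.0857 dz 0.0008 yaw 0.0001
scene tops
px [182. 141.] n 88 med [ 546.2 -331.3   64.8] rect [ 545.6 -334.5] [28.7 30.5] 2.4
px [197. 151.] n 101 med [ 534.1 -272.2   64.1] rect [ 533.  -276.2] [26.9 32.1] 20.6
px [182. 160.] n 103 med [ 583.8 -265.5   64.1] rect [ 582.7 -267.3] [30.3 31.5] 5.9
px [213. 164.] n 106 med [ 525.6 -202.    64.8] rect [ 524.8 -208.1] [32.3 32. ] 10.7
tab
px [233. 204.] n 276 med [625.4  92.6 266. ] rect [623.3  87.3] [18.6 29.1] 89.0
side tops
px [311. 317.] n 114 med [ 522.8 -212.8   64.8] rect [ 523.4 -209.5] [28.4 29.1] 7.8
px [340. 335.] n 129 med [ 581.3 -272.8   64.3] rect [ 582.4 -272.5] [30.2 31.5] 7.4
px [320. 340.] n 134 med [ 530.6 -281.    64.5] rect [ 530.4 -278.4] [29.3 30.4] 13.9
px [330. 362.] n 127 med [ 542.9 -339.4   64.7] rect [ 543.3 -336.2] [27.5 29.1] 9.4
tab
px [330. 175.] n 180 med [621.8  79.2 262.9] rect [622.7  84.3] [29.9 20.5] 1.9
```

View pics/c12.png

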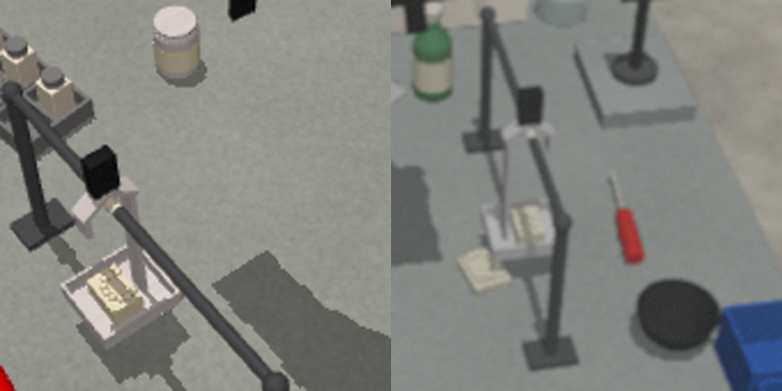

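The carrier hangs upright on the band, with white visible on both sides of the hook, and all pots stand in the crate. Hand in.

```bash
python3 -c "
from workcell import ctrl; print(ctrl.sign_off())"
```

```text
the job is handed in; nothing more can be done
None
```

I loaded the three loose pots into the crate, then hung the aluminium carrier on the rail and slid it onto the white band. I handed the job in at about 37 s; sign-off gives no verdict.

- **Pots:** Two pots were standing and one had fallen over. I tipped the fallen one part-way against the crate's end wall, nudged it upright from the crate side, then picked it up and placed it. The pot already in the crate stayed in its cell.
- **Carrier:** I hooked it on at y ≈ 230 mm, about 106 mm left of the rail's middle, and slid it seated to y ≈ 86 mm without lifting it.
- **Last checks:** Four pot tops measured 64–65 mm high, each in its own cell. The carrier hung upright with its hook within about 3 mm of the band's centre in both views. The gripper was clear of everything.
- **What went wrong or disagreed:**
  - The first move was refused because it left out some fields.
  - One early grasp closed too late; the pot did not move and I repeated the grasp.
  - The tool gradually tilted by about 4° over the run, with no visible effect.
  - Camera views differed by 2–4 mm along y.
- **Bystanders:** In the last pictures those in view looked undisturbed. I did not measure them again.

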